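# Lower left- and right-hand brackets into part-filled leaning canisters

## Task

Put the two cleaned brackets from the white tray away, foot first: the left-hand one (toe to the left when its brass screw faces you) into the canister with the blue band, the right-hand one into the canister with the orange band. You cannot know how full the leaning canisters are, so lower each bracket along the canister until you feel it touch down on what is inside, without ramming it, and only then let go: it must not drop. Leave everything else where it stands.

Things in the scene. Friction and masses are not known exactly. Their poses are not given: they have to be found in the camera images.
- left_bracket: left-hand bracket, loose, 150 mm tall, 0.1 to 0.16 kg, upright in a tray bay (which one varies). Steel foot 22 (x) x 40 (y) x 14 mm; aluminium stem 10 (x) x 14 (y) mm at y = -13 mm, top at z = 150; the toe runs to +y. Brass screw head 12 mm across, 9 mm proud, on the stem's -x face at z = 90. Screw towards you, foot down: toe points left. Origin: centre of the foot's underside, z up the stem
- left_grip (a point): where to grip the left-hand bracket: in the middle of the stem, 25 mm below its top (125 mm above the foot's underside, -13 mm beside its centre in y); axes as the bracket's. The stem is 14 mm wide along y here, free on both sides. Centre of mass about 55 mm above the underside
- blue_canister: fixed opaque steel canister with blue band, for left-hand brackets, leaning 30 degrees, mouth roughly towards the robot, in a dark stand 104 mm wide, 150 mm deep. Outside 82 mm across, bore 72 mm, 126 mm long. Origin: centre of its underside, 35 mm up; z: its axis, out of the mouth; y: level; -x: its low side. A bracket let go in it leans over to the low side of the rim and stays
- blue_mouth (a point): centre of the blue-banded canister's mouth, axes as the canister's. Inside, square to the axis, a flat grey springy pad (3 N per mm, gives 6 mm at most) covers what is packed below: 60 to 100 mm below the mouth along the axis, different in each canister and not reported. A bracket standing on it sticks out of the mouth by 50 to 90 mm
- right_bracket: right-hand bracket, loose, 150 mm tall, 0.1 to 0.16 kg, upright in a tray bay (which one varies). Steel foot 22 (x) x 40 (y) x 14 mm; aluminium stem 10 (x) x 14 (y) mm at y = 13 mm, top at z = 150; the toe runs to -y. Brass screw head 12 mm across, 9 mm proud, on the stem's -x face at z = 90. Screw towards you, foot down: toe points right. Origin: centre of the foot's underside, z up the stem
- right_grip (a point): where to grip the right-hand bracket: in the middle of the stem, 25 mm below its top (125 mm above the foot's underside, 13 mm beside its centre in y); axes as the bracket's. The stem is 14 mm wide along y here, free on both sides. Centre of mass about 55 mm above the underside
- orange_canister: fixed opaque steel canister with orange band, for right-hand brackets, leaning 30 degrees, mouth roughly towards the robot, in a dark stand 104 mm wide, 150 mm deep. Outside 82 mm across, bore 72 mm, 126 mm long. Origin: centre of its underside, 35 mm up; z: its axis, out of the mouth; y: level; -x: its low side. A bracket let go in it leans over to the low side of the rim and stays
- orange_mouth (a point): centre of the orange-banded canister's mouth, axes as the canister's. Inside, square to the axis, a flat grey springy pad (3 N per mm, gives 6 mm at most) covers what is packed below: 60 to 100 mm below the mouth along the axis, different in each canister and not reported. A bracket standing on it sticks out of the mouth by 50 to 90 mm
- tray: fixed white tray, 76 mm (x) by 230 mm (y), with two shallow bays 28 x 47 mm and a bay floor 10 mm above z = 0; bays centred at y = +65 and y = -65 mm, with rims up to 22 mm above z = 0; brackets stand in the bays with their axes parallel to the tray's. Origin: on the worktop, 4.5 mm above z = 0, in the middle of the tray.
- timer: bystander, to be left alone: white countdown timer lying flat, 58x66x18 mm. Origin: its underside on the worktop.
- marker: bystander, to be left alone: black marker pen lying flat, 138 mm long, 16 mm high. Origin: its underside on the worktop.
- erlenmeyer: bystander, to be left alone: clear conical flask, 65 mm across, 97 mm high. Origin: its underside on the worktop.
- beaker: bystander, to be left alone: small clear beaker, 54 mm across, 70 mm high. Origin: its underside on the worktop.
- pipette_bulb: bystander, to be left alone: red rubber-coloured pipette bulb, 50 mm across, 67 mm high. Origin: its underside on the worktop.

How it is judged:
At the end, for the whole second after the job is handed in: Left-hand bracket foot-down in the blue-banded canister, right-hand one in the orange-banded: underside centre of each foot within 36 mm of the axis in the canister's x and y and 15 to 85 mm above its underside along the axis; both released and at rest (under 20 mm/s) (x of left_bracket in the frame of blue_canister between -0.036 and 0.036 m and y of left_bracket in the frame of blue_canister between -0.036 and 0.036 m and z of left_bracket in the frame of blue_canister between 0.015 and 0.085 m and linear speed of each of left_bracket, right_bracket below 0.02 m/s and x of right_bracket in the frame of orange_canister between -0.036 and 0.036 m and y of right_bracket in the frame of orange_canister between -0.036 and 0.036 m and z of right_bracket in the frame of orange_canister between 0.015 and 0.085 m); the robot touches nothing.
It fails at once if the left-hand bracket is dropped or falls (faster than 0.35 m/s while no finger holds it; a free fall of about 6 mm) (linear speed of left_bracket above 0.35 m/s and contact force between the fingers and left_bracket below 0.1 N).
It fails at once if the left-hand bracket is rammed against a canister or its filling (over 40 N) (contact force between left_bracket and blue_canister above 40 N or contact force between left_bracket and orange_canister above 40 N).
It fails at once if the right-hand bracket is dropped or falls (faster than 0.35 m/s while no finger holds it; a free fall of about 6 mm) (linear speed of right_bracket above 0.35 m/s and contact force between the fingers and right_bracket below 0.1 N).
It fails at once if the right-hand bracket is rammed against a canister or its filling (over 40 N) (contact force between right_bracket and blue_canister above 40 N or contact force between right_bracket and orange_canister above 40 N).
It fails at once if a bystander is moved by more than 30 mm (distance of any of timer, marker, erlenmeyer, beaker, pipette_bulb from where it was at the start of the episode above 0.03 m).
It also fails if it takes over 69 s, if anything falls off the work surface, if the arm or the gripper's body presses on something with over 40 N, if the wrist force passes 120 N, or if a joint passes its speed limit or range.

## Robot

A 6-joint arm with a two-finger parallel gripper is mounted at the origin on a cart in front of the work surface, level with it; the furniture and walls round the work are solid. World frame = base frame: x ahead of the robot, y to its left, z up, the work surface at z = 0. Lengths are in m, angles in rad, forces in N, time in s.
With the tool pointing down it reaches from about 0.35 to 0.975 m from the base axis. Payload 4.9 kg.
Tool frame: the origin (TCP) lies on the mounting face of the last link; the fingertips stand 173 mm ahead of it and the grasp point (between the pads) lies 155 mm ahead of it; x points along the fingers, z is the direction in which the jaws open and shut, and the axes are right-handed (so a half turn about x gives the same grasp; the last joint's range is limited). The gripper opens to 85 mm and grips with 20 to 120 N. Pads are 22 mm wide; open, the fingers measure 114 mm over their backs; the gripper's body (76 mm by 85 mm) begins 54 mm behind the grasp point. The pads swing forward as they close: fully open they stand 13 mm farther back than shut.
Start: joints at [1.159, 0.053, 1.613, -0, 1.476, -0.119], TCP at [0.18, 0.598, 0.405] pointing down, gripper open.
Joint ranges: [-3.01, 3.01], [-1.01, 2.22], [0.06, 2.58], [-1.02, 4.17], [0.09, 2.62], [-3.14, 3.14]. Speed limits (rad/s): [2.57, 2.57, 3.14, 3.14, 3.14, 3.14].

## Interface

Orientations are given as a rotation vector (axis times angle).
In Python, from station import get_obs, get_image, get_calibration, finish_job, look_for, masks_of, tip_of gives the robot as it stands.
- The arm moves only by the tool carry_out, never from a script. Its argument "increments" is a list of rows, each a list of 3 entries, a list of its own where there are three numbers: the turn, a rotation vector about the world's x, y, z in units of 0.1 rad (1.0 is 0.1 rad), then the shift along the world's x, y, z in units of 20 mm (1.0 is 20 mm), then the opening, from 0 (shut) to 1 (fully open). A call has 1 to 8 rows; each row shifts and turns the pose as measured when the row begins; what a row does not reach is not made up. A row lasts 1/10 s, in which the tool goes at most 50 mm and 8.59 degrees, less where a joint would pass 70% of its speed; a pose out of reach is approached as far as the arm can. A call with a number of a shift or a turn outside -1 to 1 is refused whole. A call with a gripper value outside its range is refused whole. The fingers move at their own pace and stop on an object; "squeeze" is the grip in N (left out, the last holds). Time passes only in rows, so rows that do not move let the fingers close. It gives the time, the measured TCP pose, the force and the opening at its end, in the units of the state.
- get_obs(): the state, without advancing time (a new reading comes with each control period).
- get_image(name): name is "scene" or "top" or "wrist"; returns (picture, depth): 420x560x3 uint8, blue, green, red; 420x560 float32, m along the optical axis (not along the pixel's ray), 0 where there is no reading.
- get_calibration(name): a dict with "fx", "fy", "cx", "cy" (pixels), "position" and "orientation" of the camera in the world. Camera axes: x right, y down, z forward; pixel columns grow to the right and rows downward; lengths in m; the calibration is good to about 2 mm. A picture is of the moment at which its call begins: read the wrist's pose just before it. get_calibration takes no time and is no camera call; for the wrist camera it gives the pose at the moment of the call.
- finish_job(): hands the job in, once; it reports no verdict.
Trained networks look in the newest picture that a camera, given by its name, has taken for a name from the list of things; names that differ only in an ending like _2 or _b are one class to them, and where a whole thing is asked for, a point or a joint stands for the part that bears it (a point fixed in the world has none). Each returns a list of dicts, best first, with "p" (0 to 1); they miss things now and then, are a little off and sometimes report something else, mostly with a low value. They report only what shows in the picture. A call takes as long as a camera call.
- look_for(camera, query): "centre" ([column, row] in pixels, amid what is visible of it).
- masks_of(camera, query): "region" (420x560 bool, what is visible of it) and "centre" ([column, row] in pixels, amid what is visible of it).
- tip_of(camera, query): "centre" ([column, row] in pixels: a listed point, or the origin of a listed thing).
The state is a dict: "t": time; "q": joint angles; "dq": joint speeds; "effort": joint torques, N m; "tool_pos": TCP position; "tool_rot": TCP orientation; "contact_force": force on the tool from outside, world axes, zero at the start; "wrist_torque": the same for the moment, N m; "opening": finger opening in m.
Only numpy, scipy, OpenCV 4.12 (cv2) and the standard library are available. Lean on these libraries where they do the work, as an engineer would, in place of code of your own. Each camera call takes 0.05 s, during which the arm holds its last target.

## Working session

There is one attempt and no reset: what is moved stays moved. The work goes in short steps, Python scripts to look and compute and a tool call to move; the robot and the scene stay as the last step left them, time stands still between calls to the robot, and variables do not carry over. Pictures are saved under pics/ and viewed, and the job is handed in when it is done.

Besides the shell and the picture viewer there is one more tool, called after "Emit:" in YAML: its name, and indented under it one key for each argument. carry_out: Moves the arm, as the interface text tells. Shifts and turns lie within -1 to 1; 1 stands for 20 mm of shift or 0.1 rad of turn. Its arguments: {"type":"object","properties":{"increments":{"type":"array","items":{"type":"array"}},"squeeze":{"type":"number"}},"required":["increments"]}

```bash
ls; mkdir -p pics; python3 - <<'E'
from station import *
import cv2,numpy as np
o=get_obs(); print({k:np.round(v,3) for k,v in o.items()})
for n in ["scene","top","wrist"]:
    c=get_calibration(n); print(n,c)
    im,d=get_image(n); cv2.imwrite(f"pics/{n}0.png",im); np.save(f"pics/{n}0.npy",d)
    if n!="wrist":
        for q in ["left_bracket","right_bracket","left_grip","right_grip","blue_canister","orange_canister","blue_mouth","orange_mouth","tray"]:
            print(n,q,[(np.round(r["centre"],1).tolist(),round(r["p"],2)) for r in tip_of(n,q)][:3])
E
```

```text
pics
{'t': np.float64(0.0), 'q': array([ 1.159,  0.053,  1.614, -0.   ,  1.476, -0.119]), 'dq': array([ 0.001, -0.002, -0.   , -0.   ,  0.   ,  0.001]), 'effort': array([ 3.0000e-03, -3.9367e+01, -3.7019e+01,  0.0000e+00,  7.0000e-03,
       -0.0000e+00]), 'tool_pos': array([0.18 , 0.598, 0.403]), 'tool_rot': array([-0.992,  1.335,  0.99 ]), 'contact_force': array([ 0.156, -0.009, -0.23 ]), 'wrist_torque': array([-0.028,  0.008, -0.057]), 'opening': np.float64(0.085)}
scene {'fx': 518.4060517191166, 'fy': 518.4060517191166, 'cx': 281.994229353046, 'cy': 209.83768869353906, 'position': array([-0.14979739, -0.68953576,  1.23923896]), 'orientation': array([-2.25387832,  0.90009459, -0.36308823])}
scene left_bracket [([217.1, 199.7], 0.66)]
scene right_bracket [([249.1, 218.5], 0.49)]
scene left_grip [([214.8, 176.1], 0.54), ([298.2, 219.5], 0.15)]
scene right_grip [([243.4, 190.2], 0.51), ([229.7, 211.9], 0.27)]
scene blue_canister [([312.0, 232.4], 0.57)]
scene orange_canister [([359.3, 263.5], 0.65)]
scene blue_mouth [([298.7, 219.7], 0.59), ([211.5, 166.3], 0.48)]
scene orange_mouth 
[... 324 characters left out ...]
759199])}
top left_bracket [([198.4, 225.0], 0.5)]
top right_bracket [([243.4, 215.7], 0.52)]
top left_grip [([193.4, 214.9], 0.65)]
top right_grip [([233.2, 203.3], 0.53)]
top blue_canister [([320.3, 182.7], 0.55), ([398.3, 186.5], 0.16)]
top orange_canister [([387.2, 168.1], 0.68), ([195.3, 216.1], 0.29)]
top blue_mouth [([318.6, 192.7], 0.57)]
top orange_mouth [([395.5, 185.4], 0.58), ([236.7, 205.0], 0.52), ([220.7, 220.9], 0.26)]
top tray [([221.4, 222.8], 0.94)]
wrist {'fx': 377.09999751480547, 'fy': 377.09999751480547, 'cx': 279.39826476365744, 'cy': 208.62536122349144, 'position': array([0.10675274, 0.62050452, 0.37406441]), 'orientation': array([2.3197156 , 1.72292268, 0.262286  ])}
```

View pics/scene0.png

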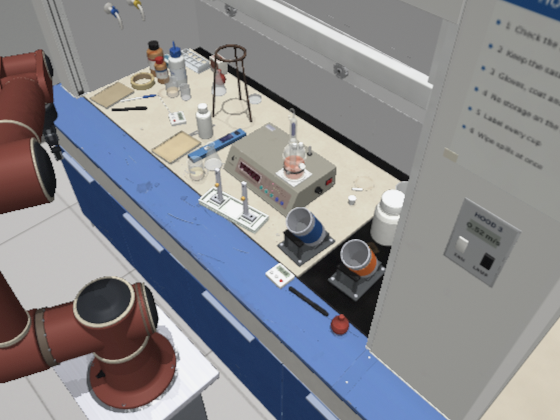

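View pics/top0.png

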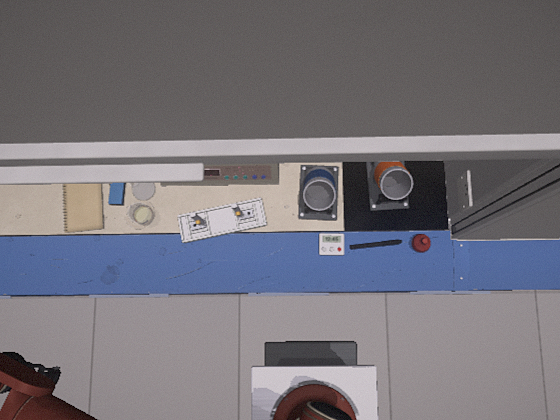

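View pics/wrist0.png

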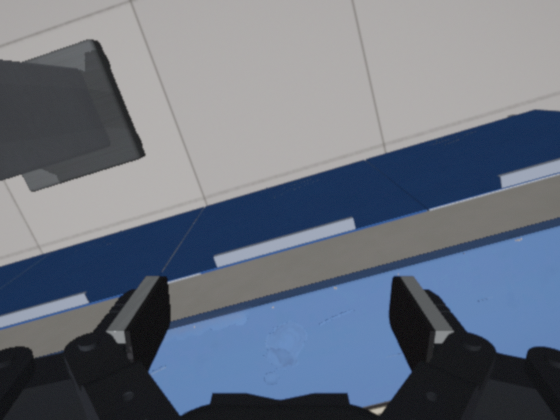

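```bash
cat > h.py <<'E'
import numpy as np,cv2
from scipy.spatial.transform import Rotation as R
from station import *
def cal(n):
    c=get_calibration(n); return c,R.from_rotvec(c["orientation"]).as_matrix(),np.array(c["position"])
def cloud(n,d,c=None):
    c,Rm,p=c or cal(n)
    v,u=np.mgrid[:420,:560]
    P=np.stack([(u-c["cx"])/c["fx"]*d,(v-c["cy"])/c["fy"]*d,d],-1)
    return P@Rm.T+p
def proj(n,X,c=None):
    c,Rm,p=c or cal(n)
    q=(np.atleast_2d(X)-p)@Rm
    return np.c_[c["fx"]*q[:,0]/q[:,2]+c["cx"],c["fy"]*q[:,1]/q[:,2]+c["cy"]]
def ray(n,uv,c=None):
    c,Rm,p=c or cal(n)
    return p,Rm@np.array([(uv[0]-c["cx"])/c["fx"],(uv[1]-c["cy"])/c["fy"],1.])
def tri(uv1,uv2,n1="scene",n2="top"):
    p1,d1=ray(n1,uv1);p2,d2=ray(n2,uv2);d1/=np.linalg.norm(d1);d2/=np.linalg.norm(d2)
    s=np.linalg.lstsq(np.c_[d1,-d2],p2-p1,rcond=None)[0]
    a=p1+s[0]*d1;b=p2+s[1]*d2
    return (a+b)/2,np.linalg.norm(a-b)
E
python3 - <<'E'
from h import *
T={"left_bracket":([217.1,199.7],[198.4,225]),"right_bracket":([249.1,218.5],[243.4,215.7]),"left_grip":([214.8,176.1],[193.4,214.9]),"right_grip":([243.4,190.2],[233.2,203.3]),"blue_canister":([312,232.4],[320.3,182.7]),"orange_canister":([359.3,263.5],[387.2,168.1]),"blue_mouth":([298.7,219.7],[318.6,192.7]),"orange_mouth":([354.9,252.9],[395.5,185.4])}
for k,(a,b) in T.items():
    x,e=tri(a,b); print(k,x.round(3),round(e,4))
d=np.load("pics/top0.npy");P=cloud("top",d)
for uv in [(100,172),(100,150),(300,145),(300,155),(240,172),(270,172),(240,155),(230,220),(330,238),(405,190),(470,185),(100,60),(300,100),(300,130),(300,20),(450,200)]:
    print("top",uv,P[uv[1],uv[0]].round(3))
d=np.load("pics/scene0.npy");P=cloud("scene",d)
for uv in [(270,150),(330,130),(400,180),(420,350),(240,160),(390,210),(480,50),(230,10),(340,70),(460,20),(440,100),(300,60)]:
    print("scene",uv,P[uv[1],uv[0]].round(3))
im=cv2.imread("pics/top0.png");cv2.imwrite("pics/topz.png",cv2.resize(im[150:250,160:300],None,fx=5.6,fy=5.6,interpolation=2))
cv2.imwrite("pics/topz2.png",cv2.resize(im[150:250,290:450],None,fx=5,fy=5,interpolation=2))
im=cv2.imread("pics/scene0.png");cv2.imwrite("pics/scz.png",cv2.resize(im[140:300,180:400],None,fx=3.6,fy=3.6,interpolation=2))
E
```

```text
left_bracket [0.516 0.301 0.016] 0.0016
right_bracket [ 0.545  0.18  -0.002] 0.0074
left_grip [0.52  0.295 0.124] 0.0086
right_grip [0.551 0.197 0.112] 0.0066
blue_canister [ 0.62  -0.027  0.047] 0.0033
orange_canister [ 0.652 -0.2    0.035] 0.0155
blue_mouth [ 0.572 -0.018  0.134] 0.002
orange_mouth [ 0.59  -0.208  0.141] 0.0061
top (100, 172) [0.471 0.284 0.764]
top (100, 150) [0.493 0.276 0.79 ]
top (300, 145) [0.495 0.023 0.789]
top (300, 155) [0.483 0.023 0.786]
top (240, 172) [0.646 0.184 0.068]
top (270, 172) [0.645 0.106 0.068]
top (240, 155) [0.483 0.098 0.788]
top (230, 220) [0.528 0.217 0.013]
top (330, 238) [ 0.475 -0.049  0.02 ]
top (405, 190) [ 0.581 -0.234  0.115]
top (470, 185) [ 0.571 -0.367  0.203]
top (100, 60) [0.466 0.161 1.092]
top (300, 100) [0.467 0.022 1.009]
top (300, 130) [0.467 0.022 0.931]
top (300, 20) [0.467 0.02  1.138]
top (450, 200) [ 0.571 -0.367  0.028]
scene (270, 150) [0.743 0.288 0.103]
scene (330, 130) [ 1.08   0.315 -0.011]
scene (400, 180) [ 1.054 -0.04  -0.011]
scene (420, 350) [ 0.468 -0.505  0.173]
scene (240, 160) [0.656 0.343 0.076]
scene (390, 210) [ 0.787 -0.175  0.14 ]
scene (480, 50) [ 0.469 -0.424  0.883]
scene (230, 10) [1.054 0.851 0.283]
scene (340, 70) [1.052 0.274 0.282]
scene (460, 20) [ 0.472 -0.384  0.908]
scene (440, 100) [ 0.469 -0.388  0.785]
scene (300, 60) [1.092 0.5   0.203]
```

View pics/topz.png

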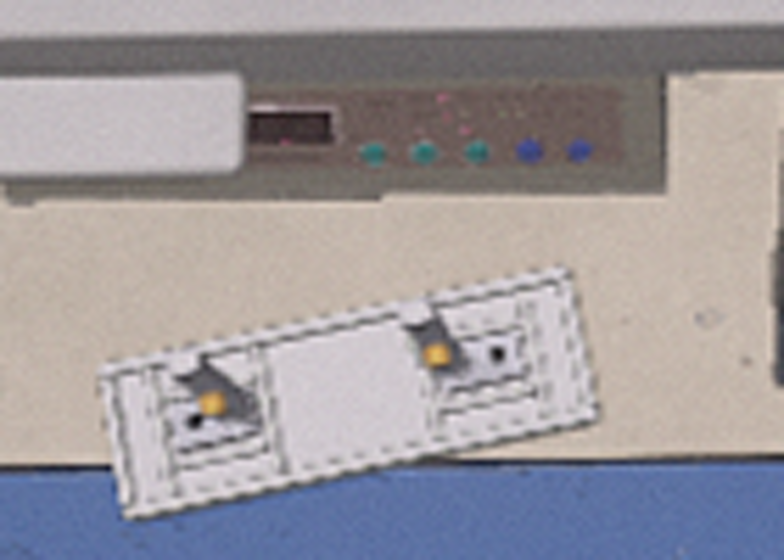

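View pics/topz2.png

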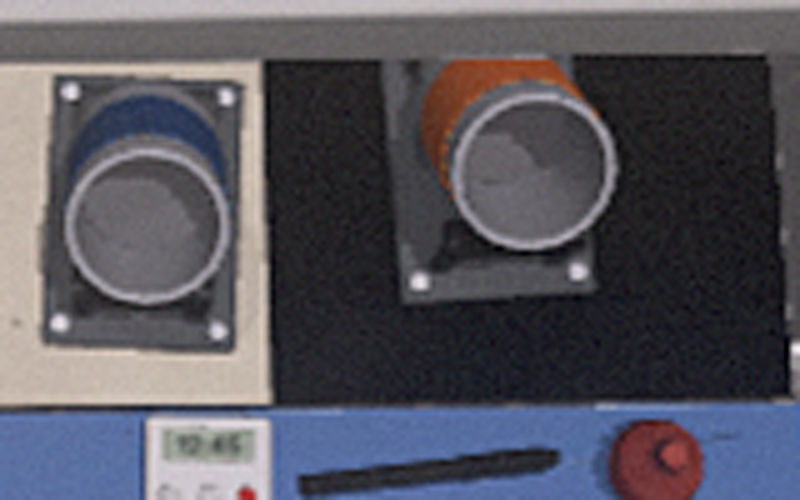

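View pics/scz.png

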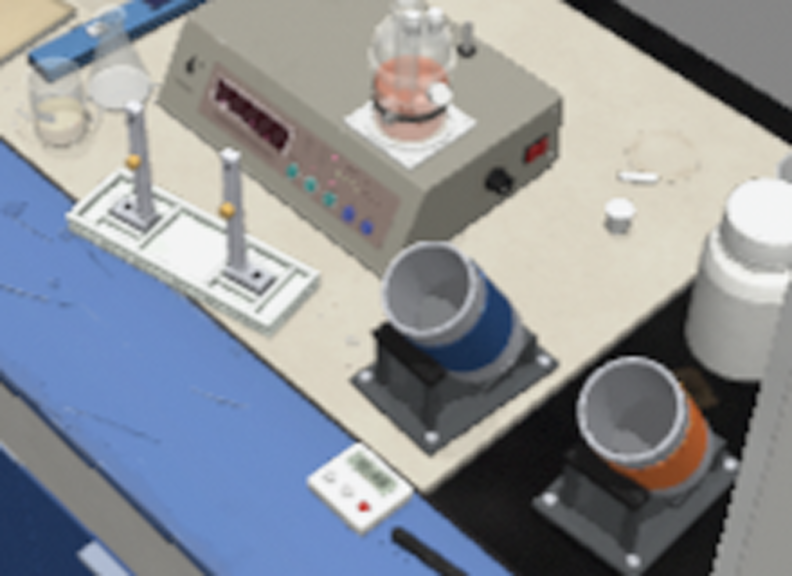

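```bash
cat > fit.py <<'E'
from h import *
from scipy.optimize import least_squares
W=[]
for n in ["scene","top"]:
    im,d=get_image(n); P=cloud(n,d)
    W.append((n,im,d,P))
M={}
for n,im,d,P in W:
    get_image(n)
    for q in ["blue_canister","orange_canister","tray","left_bracket","right_bracket"]:
        m=masks_of(n,q); print(n,q,[(np.round(r["centre"]).tolist(),round(r["p"],2),int(r["region"].sum())) for r in m][:3])
        if m: M[n,q]=m[0]["region"]
np.savez("pics/m.npz",**{a+"|"+b:v for (a,b),v in M.items()})
def res(p,X):
    x,y,yw=p; o=np.array([x,y,0.035]); c,s=np.cos(yw),np.sin(yw); t=np.pi/6
    z=np.array([-np.sin(t)*c,-np.sin(t)*s,np.cos(t)]); xx=np.array([np.cos(t)*c,np.cos(t)*s,np.sin(t)])
    yy=np.cross(z,xx); q=(X-o)@np.c_[xx,yy,z]
    r=np.hypot(q[:,0],q[:,1]); h=q[:,2]
    def seg(r0,a,b): return np.hypot(r-r0,np.maximum(0,np.maximum(a-h,h-b)))
    rim=np.hypot(h-.126,np.maximum(0,np.maximum(.036-r,r-.041)))
    return np.minimum(np.minimum(seg(.041,0,.126),seg(.036,.02,.126)),rim)
for q,g in [("blue_canister",(.62,-.027,0)),("orange_canister",(.65,-.2,0))]:
    for sel in (["scene"],["top"],["scene","top"]):
        X=np.concatenate([P[M[n,q]&(d>0)] for n,im,d,P in W if n in sel and (n,q) in M])
        mo=np.array([g[0]-.03,g[1],.09]); X=X[(np.linalg.norm(X-mo,axis=1)<.12)&(X[:,2]>.03)]
        best=min((least_squares(res,[g[0],g[1],y0],args=(X,),loss="cauchy",f_scale=.002) for y0 in(-.2,0,.2)),key=lambda r:r.cost)
        x,y,yw=best.x
        print(q,sel,len(X),best.x.round(4),"med res",np.median(res(best.x,X)).round(4),"mouth",np.round([x-.063*np.cos(yw),y-.063*np.sin(yw),.035+.126*np.cos(np.pi/6)],4))
# tray
for n,im,d,P in W:
    m=M.get((n,"tray")); X=P[m&(d>0)]; X=X[(X[:,2]>.0)&(X[:,2]<.03)]
    print(n,"tray z",np.percentile(X[:,2],[5,50,95]).round(4)); r=cv2.minAreaRect((X[:,:2]*1000).astype(np.float32)); print(r)
for n,im,d,P in W:
    for q in ["left_bracket","right_bracket"]:
        m=M.get((n,q))
        if m is None: continue
        X=P[m&(d>0)]
        for a,b in [(.02,.03),(.03,.06),(.06,.08),(.08,.1),(.1,.12),(.12,.145),(.145,.17)]:
            s=X[(X[:,2]>a)&(X[:,2]<b)]
            if len(s): print(n,q,a,len(s),np.median(s,0).round(4))
E
python3 fit.py
```

```text
scene blue_canister [([305.0, 228.0], 0.97, 1092), ([336.0, 323.0], 0.57, 239), ([230.0, 211.0], 0.35, 1228)]
scene orange_canister [([358.0, 255.0], 0.82, 1023), ([213.0, 187.0], 0.17, 251)]
scene tray [([231.0, 210.0], 0.62, 1318), ([217.0, 191.0], 0.5, 211)]
scene left_bracket [([218.0, 187.0], 0.5, 240), ([337.0, 324.0], 0.4, 291)]
scene right_bracket [([244.0, 204.0], 0.48, 214)]
top blue_canister [([319.0, 190.0], 0.9, 1196)]
top orange_canister [([392.0, 178.0], 0.69, 1167), ([419.0, 242.0], 0.47, 278)]
top tray [([220.0, 222.0], 0.7, 2076), ([140.0, 189.0], 0.48, 344), ([142.0, 214.0], 0.47, 445)]
top left_bracket [([198.0, 223.0], 0.54, 203)]
top right_bracket [([240.0, 214.0], 0.58, 198)]
blue_canister ['scene'] 1056 [ 0.6276 -0.0214 -0.038 ] med res 0.0011 mouth [ 0.5647 -0.0191  0.1441]
blue_canister ['top'] 1189 [ 0.6323 -0.0248 -0.0834] med res 0.0016 mouth [ 0.5695 -0.0196  0.1441]
blue_canister ['scene', 'top'] 2245 [ 0.631  -0.0252 -0.056 ] med res 0.0016 mouth [ 0.5681 -0.0217  0.1441]
orange_canister ['scene'] 1002 [ 6.499e-01 -2.118e-01 -3.000e-04] med res 0.0015 
[... 1196 characters left out ...]
23 [0.536  0.1835 0.155 ]
top left_bracket 0.02 72 [0.5113 0.3083 0.0244]
top left_bracket 0.03 16 [0.5145 0.2857 0.0405]
top left_bracket 0.06 8 [0.517  0.2829 0.0646]
top left_bracket 0.08 8 [0.5159 0.283  0.0914]
top left_bracket 0.1 28 [0.5118 0.2871 0.107 ]
top left_bracket 0.12 20 [0.5149 0.2844 0.1349]
top left_bracket 0.145 31 [0.5176 0.2885 0.16  ]
top right_bracket 0.02 86 [0.542  0.1712 0.025 ]
top right_bracket 0.03 15 [0.5358 0.1824 0.0401]
top right_bracket 0.06 4 [0.5369 0.1821 0.0709]
top right_bracket 0.08 4 [0.538  0.1821 0.0934]
top right_bracket 0.1 22 [0.5319 0.185  0.1056]
top right_bracket 0.12 12 [0.5349 0.1845 0.1294]
top right_bracket 0.145 25 [0.5382 0.1872 0.159 ]
```

```bash
cat > plan.py <<'E'
from h import *
def rot(z,x):  # tool x dir, z jaw dir
    x=np.array(x)/np.linalg.norm(x); z=np.array(z)-np.dot(z,x)*x; z/=np.linalg.norm(z)
    return np.c_[x,np.cross(z,x),z]
def need(g,Rg,o=None,back=.155):
    """grasp point goal g -> remaining shift (units) and turn (units)"""
    o=o or get_obs(); Rn=R.from_rotvec(o["tool_rot"]).as_matrix(); p=np.array(o["tool_pos"])
    for s in (1,-1):
        G=Rg@np.diag([1,s,s]); t=R.from_matrix(G@Rn.T).as_rotvec()/.1
        if np.linalg.norm(t)<=16 : break
    sh=(np.array(g)-back*G[:,0]-p)/.02
    print("t",round(float(o["t"]),2),"TCP",p.round(4),"grasp",(p+back*Rn[:,0]).round(4),"F",np.round(o["contact_force"],1),"T",np.round(o["wrist_torque"],2),"open",round(float(o["opening"]),4))
    print("toolx",Rn[:,0].round(3),"toolz",Rn[:,2].round(3),"turn",t.round(2),"shift",sh.round(2))
    return t,sh
yw=.203; Rtray=rot([-np.sin(yw),np.cos(yw),0],[0,0,-1])
gl=np.array([.519,.288,.135]); gr=np.array([.540,.187,.135])
def can(o,yw):
    c,s=np.cos(yw),np.sin(yw); t=np.pi/6
    z=np.array([-np.sin(t)*c,-np.sin(t)*s,np.cos(t)]); xx=np.array([np.cos(t)*c,np.cos(t)*s,np.sin(t)])
    return np.array([o[0],o[1],.035]),np.c_[xx,np.cross(z,xx),z]
E
python3 - <<'E'
from plan import *
need(gl+[0,0,.11],Rtray)
E
```

```text
t 1.75 TCP [0.1804 0.5984 0.4047] grasp [0.1804 0.5984 0.2497] F [-0.5  0.   0.2] T [ 0.04  0.01 -0.03] open 0.0856
toolx [-0. -0. -1.] toolz [ 0.289  0.957 -0.   ] turn [0.   0.   4.96] shift [ 16.93 -15.52  -0.23]
```

Emit:
carry_out:
  increments:
    - [[0, 0, 0.3], [1, -0.9, 0], 1]
    - [[0, 0, 0.3], [1, -0.9, 0], 1]
    - [[0, 0, 0.3], [1, -0.9, 0], 1]
    - [[0, 0, 0.3], [1, -0.9, 0], 1]
    - [[0, 0, 0.3], [1, -0.9, 0], 1]
    - [[0, 0, 0.3], [1, -0.9, 0], 1]
    - [[0, 0, 0.3], [1, -0.9, 0], 1]
    - [[0, 0, 0.3], [1, -0.9, 0], 1]
  squeeze: 40

```text
t: 2.55
tool_pos: [0.3429, 0.4505, 0.4051]
tool_rot: [-1.181, 1.225, 1.183]
contact_force: [-0.5, 0.3, 0.4]
opening: 0.0856
```

```bash
python3 - <<'E'
from plan import *
need(gl+[0,0,.11],Rtray)
E
```

```text
t 2.55 TCP [0.3429 0.4505 0.4051] grasp [0.3429 0.4507 0.2501] F [-0.5  0.3  0.4] T [ 0.05 -0.03  0.04] open 0.0856
toolx [ 0.     0.001 -1.   ] toolz [0.036 0.999 0.001] turn [-0.01 -0.    2.39] shift [ 8.81 -8.13 -0.25]
```

Emit:
carry_out:
  increments:
    - [[0, 0, 0.3], [1, -0.95, 0], 1]
    - [[0, 0, 0.3], [1, -0.95, 0], 1]
    - [[0, 0, 0.3], [1, -0.95, 0], 1]
    - [[0, 0, 0.3], [1, -0.95, 0], 1]
    - [[0, 0, 0.3], [1, -0.95, 0], 1]
    - [[0, 0, 0.3], [1, -0.95, 0], 1]
    - [[0, 0, 0.3], [1, -0.95, 0], 1]
    - [[0, 0, 0.3], [1, -0.95, 0], 1]

```text
t: 3.35
tool_pos: [0.5087, 0.2913, 0.4062]
tool_rot: [-1.364, 1.096, 1.365]
contact_force: [0.1, 0.2, -0.4]
opening: 0.0849
```

```bash
python3 - <<'E'
from plan import *
need(gl+[0,0,.11],Rtray)
im,d=get_image("wrist"); cv2.imwrite("pics/w1.png",im)
P=cloud("wrist",d)
for q in ["left_bracket","right_bracket","left_grip"]:
    m=masks_of("wrist",q)
    for r in m[:2]:
        X=P[r["region"]&(d>0)]; print(q,np.round(r["centre"]),round(r["p"],2),len(X))
        for a,b in [(.03,.06),(.06,.08),(.1,.12),(.12,.145),(.145,.17)]:
            s=X[(X[:,2]>a)&(X[:,2]<b)]
            if len(s): print(a,len(s),np.median(s,0).round(4),s.min(0).round(3),s.max(0).round(3))
E
```

```text
t 3.35 TCP [0.5087 0.2913 0.4062] grasp [0.509  0.2918 0.2512] F [ 0.1  0.2 -0.4] T [-0.01  0.    0.02] open 0.0849
toolx [ 0.002  0.003 -1.   ] toolz [-0.212  0.977  0.003] turn [-0.03  0.02 -0.11] shift [ 0.52 -0.17 -0.31]
left_bracket [273. 195.] 0.81 2042
0.03 124 [0.517  0.2844 0.0462] [0.516 0.278 0.03 ] [0.52  0.291 0.06 ]
0.06 14 [0.5159 0.2893 0.0629] [0.516 0.278 0.06 ] [0.519 0.291 0.079]
0.1 331 [0.5147 0.2836 0.1061] [0.507 0.277 0.1  ] [0.519 0.292 0.12 ]
0.12 236 [0.5168 0.2846 0.1333] [0.515 0.278 0.12 ] [0.52  0.291 0.145]
0.145 485 [0.5185 0.2854 0.1599] [0.515 0.278 0.145] [0.527 0.293 0.163]
right_bracket [135. 205.] 0.68 2750
0.03 220 [0.538  0.1891 0.0464] [0.536 0.177 0.03 ] [0.545 0.192 0.06 ]
0.06 165 [0.5378 0.1897 0.07  ] [0.536 0.177 0.06 ] [0.545 0.192 0.08 ]
0.1 449 [0.5364 0.1861 0.1064] [0.527 0.177 0.1  ] [0.545 0.192 0.12 ]
0.12 403 [0.5378 0.1892 0.1334] [0.536 0.177 0.12 ] [0.545 0.192 0.145]
0.145 636 [0.5398 0.1866 0.1596] [0.535 0.177 0.145] [0.547 0.192 0.162]
left_grip [273. 194.] 0.77 2096
0.03 124 [0.517  0.2844 0.0462] [0.516 0.278 0.03 ] [0.52  0.291 0.06 ]
0.06 14 [0.5159 0.2893 0.0629] [0.516 0.278 0.06 ] [0.519 0.291 0.079]
0.1 331 [0.5147 0.2836 0.1061] [0.507 0.277 0.1  ] [0.519 0.292 0.12 ]
0.12 237 [0.5168 0.2846 0.1333] [0.515 0.278 0.12 ] [0.52  0.291 0.145]
0.145 509 [0.5188 0.2851 0.1599] [0.515 0.278 0.145] [0.527 0.293 0.163]
```

View pics/w1.png

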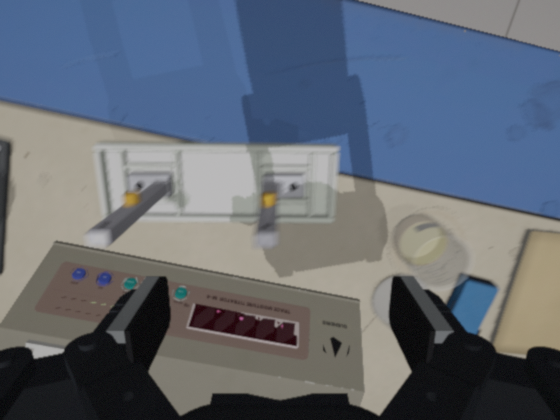

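Emit:
carry_out:
  increments:
    - [[0, 0, -0.1], [0.3, -0.15, 0], 1]
    - [[0, 0, 0], [0.2, -0.15, -0.5], 1]
    - [[0, 0, 0], [0.05, 0, -0.8], 1]
    - [[0, 0, 0], [0, 0, -0.9], 1]
    - [[0, 0, 0], [0, 0, -0.9], 1]
    - [[0, 0, 0], [0, 0, -0.9], 1]
    - [[0, 0, 0], [0, 0, -0.9], 1]
    - [[0, 0, 0], [0, 0, -0.5], 1]

```text
t: 4.35
tool_pos: [0.5158, 0.2886, 0.2881]
tool_rot: [-1.356, 1.103, 1.362]
contact_force: [-0.2, 0.8, -0.4]
opening: 0.0852
```

```bash
python3 - <<'E'
from plan import *
need([.520,.285,.135],Rtray)
E
```

```text
t 4.35 TCP [0.5158 0.2886 0.2881] grasp [0.5155 0.2891 0.1331] F [-0.2  0.8 -0.4] T [-0.03  0.04  0.03] open 0.0852
toolx [-0.002  0.004 -1.   ] toolz [-0.205  0.979  0.004] turn [-0.04 -0.02 -0.03] shift [ 0.21 -0.18  0.09]
```

Emit:
carry_out:
  increments:
    - [[0, 0, 0], [0.25, -0.2, 0.1], 1]
    - [[0, 0, 0], [0.05, -0.05, 0], 1]
    - [[0, 0, 0], [0, 0, 0], 0.4]
    - [[0, 0, 0], [0, 0, 0], 0.4]
    - [[0, 0, 0], [0, 0, 0], 0]
    - [[0, 0, 0], [0, 0, 0], 0]
    - [[0, 0, 0], [0, 0, 0], 0]
    - [[0, 0, 0], [0, 0, 0], 0]
  squeeze: 40

```text
t: 5.15
tool_pos: [0.5223, 0.2838, 0.2908]
tool_rot: [-1.357, 1.101, 1.362]
contact_force: [0.4, -0.5, -1.7]
opening: 0.0132
```

```bash
python3 - <<'E'
from plan import *
need([.520,.285,.135],Rtray)
im,d=get_image("wrist"); cv2.imwrite("pics/w2.png",im)
E
```

```text
t 5.15 TCP [0.5223 0.2838 0.2908] grasp [0.5222 0.2844 0.1358] F [ 0.4 -0.5 -1.7] T [-0.05 -0.   -0.01] open 0.0132
toolx [-0.001  0.004 -1.   ] toolz [-0.206  0.979  0.004] turn [-0.04 -0.01 -0.04] shift [-0.11  0.06 -0.04]
```

View pics/w2.png

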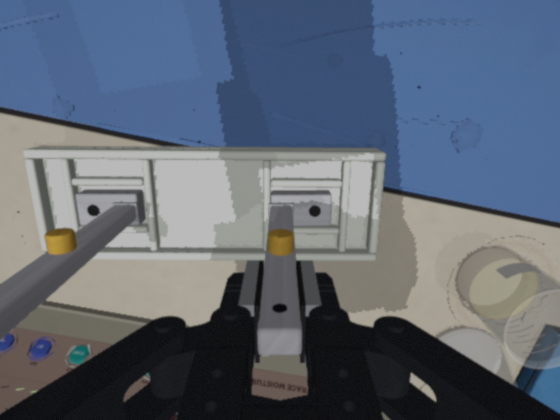

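Emit:
carry_out:
  increments:
    - [[0, 0, 0], [0, 0, 0.5], 0]
    - [[0, 0, 0], [0, 0, 1], 0]
    - [[0, 0, 0], [0, 0, 1], 0]
    - [[0, 0, 0], [0, 0, 1], 0]
    - [[0, 0, 0], [0, 0, 1], 0]
    - [[0, 0, 0], [0, 0, 1], 0]
    - [[0, 0, 0], [0, -0.4, 1], 0]
    - [[0, 0, 0], [0, -0.8, 1], 0]
  squeeze: 60

```text
t: 6.0
tool_pos: [0.5194, 0.2594, 0.4439]
tool_rot: [-1.357, 1.11, 1.371]
contact_force: [-0.6, -0.5, -1.0]
opening: 0.013
```

```bash
cat >> plan.py <<'E'
def goal(o,yw,fx,h,side,gx=.002):
    """foot underside centre at canister (fx,0,h): returns grip point, R"""
    O,C=can(o,yw); g=O+C@np.array([fx+gx,side*.013,h+.125]); return g,rot(C[:,1],-C[:,2])
BL=((.631,-.0245),-.055)
E
python3 - <<'E'
from plan import *
g,G=goal(*BL,-.010,.126+.045,-1); print(g); need(g,G)
E
```

```text
[ 0.47559143 -0.02896359  0.28734352]
t 6.0 TCP [0.5194 0.2594 0.4439] grasp [0.5177 0.2593 0.2889] F [-0.6 -0.5 -1. ] T [-0.02 -0.05 -0.  ] open 0.013
toolx [-0.011 -0.001 -1.   ] toolz [-0.208  0.978  0.002] turn [ 0.4  -5.34 -2.59] shift [ -6.06 -14.2   -1.12]
```

Emit:
carry_out:
  increments:
    - [[0.03, -0.38, -0.18], [-0.45, -1, 0.6], 0]
    - [[0.03, -0.38, -0.18], [-0.45, -1, 0.4], 0]
    - [[0.03, -0.38, -0.18], [-0.45, -1, 0.2], 0]
    - [[0.03, -0.38, -0.18], [-0.45, -1, 0], 0]
    - [[0.03, -0.38, -0.18], [-0.45, -1, 0], 0]
    - [[0.03, -0.38, -0.18], [-0.45, -1, 0], 0]
    - [[0.03, -0.38, -0.18], [-0.45, -1, 0], 0]
    - [[0.03, -0.38, -0.18], [-0.45, -1, 0], 0]

```text
t: 6.8
tool_pos: [0.4435, 0.094, 0.4787]
tool_rot: [-1.392, 0.95, 1.011]
contact_force: [0.4, -1.5, -1.4]
opening: 0.0131
```

```bash
python3 - <<'E'
from plan import *
g,G=goal(*BL,-.010,.126+.045,-1); print(g); need(g,G)
E
```

```text
[ 0.47559143 -0.02896359  0.28734352]
t 6.8 TCP [0.4435 0.094  0.4787] grasp [0.4915 0.0941 0.3314] F [ 0.4 -1.5 -1.4] T [-0.03  0.26 -0.01] open 0.0131
toolx [ 0.31   0.001 -0.951] toolz [-0.058  0.998 -0.018] turn [ 0.18 -2.09 -1.11] shift [-2.26 -5.93 -2.86]
```

Emit:
carry_out:
  increments:
    - [[0.03, -0.35, -0.18], [-0.4, -1, 0], 0]
    - [[0.03, -0.35, -0.18], [-0.4, -1, 0], 0]
    - [[0.03, -0.35, -0.18], [-0.4, -1, 0], 0]
    - [[0.03, -0.35, -0.18], [-0.4, -1, 0], 0]
    - [[0.03, -0.35, -0.18], [-0.4, -1, -0.3], 0]
    - [[0.03, -0.35, -0.18], [-0.3, -0.8, -0.5], 0]
    - [[0, 0, 0], [0, 0, -0.4], 0]
    - [[0, 0, 0], [0, 0, 0], 0]

```text
t: 7.6
tool_pos: [0.391, -0.0273, 0.4575]
tool_rot: [-1.387, 0.849, 0.762]
contact_force: [-0.2, 0.0, 0.1]
opening: 0.013
```

```bash
cat > look.py <<'E'
from plan import *
import sys
from fitc import *
E
cat > fitc.py <<'E'
from plan import *
from scipy.optimize import least_squares
def res(p,X):
    O,C=can(p[:2],p[2]); q=(X-O)@C
    r=np.hypot(q[:,0],q[:,1]); h=q[:,2]
    def seg(r0,a,b): return np.hypot(r-r0,np.maximum(0,np.maximum(a-h,h-b)))
    rim=np.hypot(h-.126,np.maximum(0,np.maximum(.036-r,r-.041)))
    return np.minimum(np.minimum(seg(.041,0,.126),seg(.036,.02,.126)),rim)
def fitw(q,g,name):
    im,d=get_image("wrist"); P=cloud("wrist",d); cv2.imwrite(f"pics/{name}.png",im); np.save(f"pics/{name}.npy",P)
    m=masks_of("wrist",q); print([(np.round(r["centre"]).tolist(),round(r["p"],2),int(r["region"].sum())) for r in m][:3])
    X0=P[(d>0)].reshape(-1,3)
    O,C=can(g[0],g[1]); 
    p=np.r_[g[0],g[1]]
    for k in range(3):
        O,C=can(p[:2],p[2]); Q=(X0-O)@C
        s=(res(p,X0)<(.012,.008,.005)[k])&(Q[:,2]<.13)&(Q[:,2]>.03)
        b=least_squares(res,p,args=(X0[s],),loss="cauchy",f_scale=.0015); p=b.x
        print("fit",p.round(4),s.sum(),np.median(res(p,X0[s])).round(4))
    Q=(X0-O)@C; ins=(np.hypot(Q[:,0],Q[:,1])<.030)&(Q[:,2]<.12)&(Q[:,2]>.0)
    print("inside z pct",ins.sum(),np.percentile(Q[ins,2],[5,25,50,75,95]).round(3) if ins.any() else None)
    return p
E
python3 - <<'E'
from fitc import *
g,G=goal(*BL,-.010,.126+.045,-1); need(g,G)
fitw("blue_canister",BL,"w3")
E
```

```text
t 7.6 TCP [ 0.391  -0.0273  0.4575] grasp [ 0.4695 -0.0324  0.324 ] F [-0.2  0.   0.1] T [-0.01  0.42 -0.01] open 0.013
toolx [ 0.507 -0.033 -0.861] toolz [ 0.06   0.998 -0.003] turn [0.04 0.09 0.05] shift [ 0.36  0.13 -1.79]
[([298.0, 162.0], 0.7, 5500)]
fit [ 0.6228 -0.0301 -0.1792] 4441 0.0016
fit [ 0.6222 -0.0307 -0.1948] 4146 0.0014
fit [ 0.6227 -0.0303 -0.1839] 3655 0.0012
inside z pct 2222 [0.052 0.053 0.054 0.055 0.056]
```

View pics/w3.png

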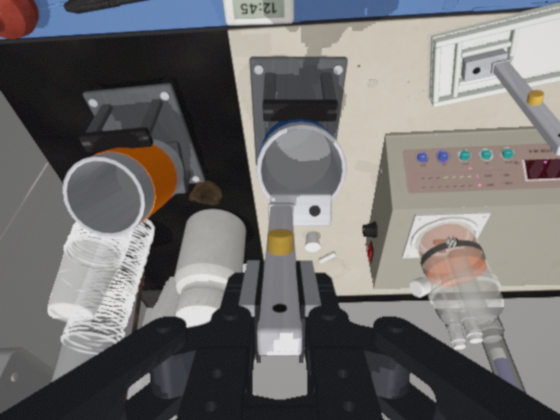

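```bash
python3 - <<'E'
from fitc import *
def plane(n,uv,z):
    p,d=ray(n,uv); return p+d*(z-p[2])/d[2]
im=cv2.imread("pics/top0.png"); d=np.load("pics/top0.npy")
Pt=cloud("top",d)
def scr(im,n,seeds,z):
    out=[]
    for u,v in seeds:
        w=im[int(v)-5:int(v)+6,int(u)-5:int(u)+6].astype(float).min(2); w=np.clip(w-130,0,None)
        vv,uu=np.mgrid[int(v)-5:int(v)+6,int(u)-5:int(u)+6]
        c=((w*uu).sum()/w.sum(),(w*vv).sum()/w.sum()); out.append(plane(n,c,z)[:2]); 
    return np.array(out)
print("stand z top", Pt[214,302].round(3),Pt[216,317].round(3))
zt=.010
b=scr(im,"top",[(304,168),(335.6,169.4),(302,214.4),(333.6,216)],zt); print(b.round(4))
o=scr(im,"top",[(374,206),(405.4,204)],zt);print(o.round(4))
def yw(v): return np.arctan2(-v[0],v[1]) if v[1]>0 else np.arctan2(v[0],-v[1])
print("blue yaw top",yw(b[0]-b[1]),yw(b[2]-b[3]),"long",np.arctan2(*(b[0]-b[2])[::-1]),np.arctan2(*(b[1]-b[3])[::-1]),"centre",b.mean(0))
print("orange yaw top",yw(o[0]-o[1]))
im=cv2.imread("pics/w3.png"); P=np.load("pics/w3.npy")
print("stand z wrist",P[75,300],P[90,262])
wb=scr(im,"wrist",[(258,70),(339,69)],zt);print(wb.round(4),"yaw",yw(wb[1]-wb[0]))
wo=scr(im,"wrist",[(94,103),(167,98),(197,178)],zt);print(wo.round(4),"yaw",yw(wo[1]-wo[0]), "long",np.arctan2(*(wo[2]-wo[1])[::-1]))
# rim points: constant-yaw fits
X0=P.reshape(-1,3)
for y in(-.18,-.1,-.055,-.03,0):
    p=np.array([.627,-.027,y])
    for k in range(3):
        O,C=can(p[:2],y);Q=(X0-O)@C
        s=(res(p,X0)<(.015,.008,.005)[k])&(Q[:,2]<.13)&(Q[:,2]>.03)
        r=least_squares(lambda a:res([a[0],a[1],y],X0[s]),p[:2],loss="cauchy",f_scale=.0015);p=np.r_[r.x,y]
    print(y,p[:2].round(4),s.sum(),r.cost/s.sum()*1e6,"mouth",(p[0]-.063*np.cos(y)).round(4),(p[1]-.063*np.sin(y)).round(4))
E
python3 - <<'E'
import cv2
im=cv2.imread("pics/w3.png");cv2.imwrite("pics/w3z.png",cv2.resize(im[40:260,60:360],None,fx=2.6,fy=2.6,interpolation=2))
E
```

```text
stand z top [0.541 0.024 0.015] [ 0.536 -0.016  0.012]
[[ 0.6754  0.0198]
 [ 0.6693 -0.0723]
 [ 0.5415  0.0305]
 [ 0.5305 -0.0635]]
[[ 0.5611 -0.1677]
 [ 0.5654 -0.2522]]
blue yaw top -0.06581443624660484 -0.11656484094902712 long -0.0795926889220654 -0.06333644496976405 centre [ 0.60418332 -0.02136241]
orange yaw top 0.050921389470145406
stand z wrist [ 0.54652379 -0.01490036  0.01263977] [ 0.56146583 -0.05748821  0.01355555]
[[ 0.54   -0.0594]
 [ 0.5447  0.0266]] yaw -0.054481256727185935
[[ 0.5696 -0.255 ]
 [ 0.5657 -0.1692]
 [ 0.6959 -0.1631]] yaw 0.045236572342835984 long 0.046381409930710465
-0.18 [ 0.6227 -0.0301] 3665 0.7932121169352082 mouth 0.5607 -0.0188
-0.1 [ 0.6223 -0.0258] 3719 0.8814417963214527 mouth 0.5596 -0.0195
-0.055 [ 0.6217 -0.0231] 3728 0.9099440552397703 mouth 0.5588 -0.0196
-0.03 [ 0.6216 -0.0219] 3728 0.9150959737926148 mouth 0.5586 -0.02
0 [ 0.6214 -0.0201] 3716 0.9206043104315406 mouth 0.5584 -0.0201
```

View pics/w3z.png

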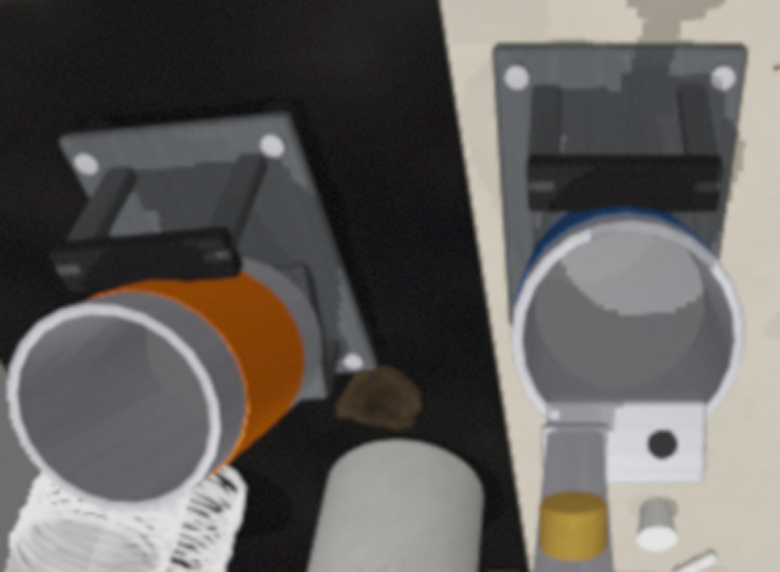

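```bash
cat > ov.py <<'E'
from fitc import *
def circ(O,C,r,h,n=90):
    a=np.linspace(0,2*np.pi,n); return O+np.c_[r*np.cos(a),r*np.sin(a),0*a+h]@C.T
def ov(src,cam,ps,box,f,out):
    im=cv2.imread(src); u0,v0,u1,v1=box; im=cv2.resize(im[v0:v1,u0:u1],None,fx=f,fy=f,interpolation=cv2.INTER_CUBIC)
    for p,col in zip(ps,[(0,0,255),(0,255,0),(255,255,0)]):
        O,C=can(p[:2],p[2])
        for r in (.036,.041):
            q=(proj(cam,circ(O,C,r,.126))+.5-[u0,v0])*f; cv2.polylines(im,[q.astype(int).reshape(-1,1,2)],True,col,1)
    cv2.imwrite(out,im); return im
E
python3 - <<'E'
from ov import *
ps=[(.631,-.0245,-.058),(.622,-.0235,-.058)]
a=ov("pics/w3.png","wrist",ps,(230,100,370,240),4,"pics/ov1.png")
b=ov("pics/top0.png","top",ps,(290,150,350,230),5,"pics/ov2.png")
c=ov("pics/scene0.png","scene",ps,(275,190,340,260),5,"pics/ov3.png")
H=560
cv2.imwrite("pics/ov.png",cv2.resize(np.hstack([cv2.copyMakeBorder(x,0,H-x.shape[0],0,0,0) for x in (a,b,c)]),None,fx=.68,fy=.68))
E
```

```text
(no output)
```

View pics/ov.png

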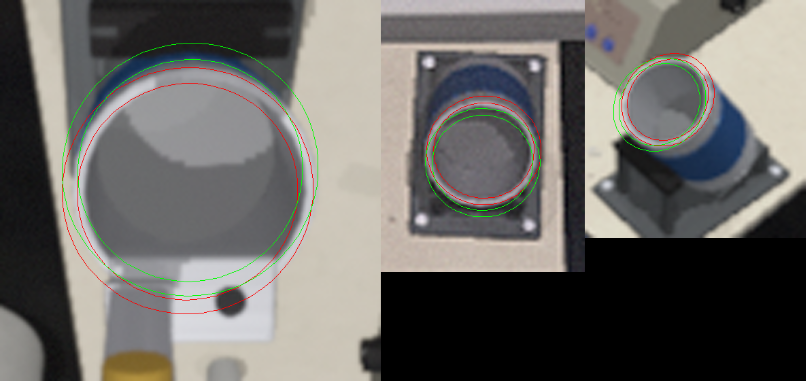

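```bash
python3 - <<'E'
from fitc import *
BL=((.631,-.0245),-.058)
o=get_obs(); Rn=R.from_rotvec(o["tool_rot"]).as_matrix(); gp=o["tool_pos"]+.155*Rn[:,0]
P=np.load("pics/w3.npy").reshape(-1,3); T=(P-gp)@Rn
for a,b in [(.02,.04),(.05,.08),(.085,.1),(.1,.13)]:
    s=(T[:,0]>a)&(T[:,0]<b)&(abs(T[:,1])<.03)&(abs(T[:,2])<.045)
    if s.any(): print(a,s.sum(),T[s].min(0).round(4),T[s].max(0).round(4),np.median(T[s],0).round(4))
O,C=can(*BL); Q=(P-O)@C; ins=(np.hypot(Q[:,0],Q[:,1])<.028)&(Q[:,2]<.12)&(Q[:,2]>.01)
print(ins.sum(),np.percentile(Q[ins,2],[2,10,25,50,75,90,98]).round(3))
g,G=goal(*BL,-.010,.126+.01,-1); need(g,G)
E
```

```text
0.02 1020 [ 0.02    0.006  -0.0066] [0.0399 0.0177 0.0073] [0.0297 0.0108 0.0003]
0.05 276 [ 0.0509  0.0062 -0.0063] [0.0799 0.0087 0.0076] [0.0706 0.008  0.0009]
0.085 173 [ 0.0851  0.0065 -0.0061] [0.0999 0.0089 0.0078] [0.092  0.0081 0.001 ]
0.1 1806 [ 0.1002 -0.0078 -0.0067] [0.1239 0.0147 0.034 ] [0.1108 0.0081 0.0173]
2168 [0.056 0.057 0.057 0.058 0.058 0.059 0.059]
t 7.7 TCP [ 0.3914 -0.0269  0.4588] grasp [ 0.4703 -0.032   0.3255] F [-0.2  0.3 -1.5] T [0.06 0.37 0.03] open 0.013
toolx [ 0.509 -0.033 -0.86 ] toolz [ 0.058  0.998 -0.004] turn [0.04 0.11 0.  ] shift [ 1.21  0.09 -3.38]
```

```bash
sed -i 's/^BL=.*/BL=((.631,-.0245),-.058)\nOR=((.652,-.2050),.047)/; s/gx=.002/gx=.0035/' plan.py; cat >> plan.py <<'E'
def state(cn,side,gx=.0035):
    o=get_obs(); Rn=R.from_rotvec(o["tool_rot"]).as_matrix(); gp=o["tool_pos"]+.155*Rn[:,0]
    O,C=can(*cn); foot=gp+Rn@np.array([.125,gx,-side*.013]); 
    print("foot in can",(C.T@(foot-O)).round(4),"F can",(C.T@o["contact_force"]).round(2),"axis",(C.T@-Rn[:,0]).round(3))
E
python3 - <<'E'
from plan import *
g,G=goal(*BL,-.010,.14,-1); need(g,G); state(BL,-1); print(can(*BL)[1][:,2])
E
```

```text
t 7.7 TCP [ 0.3914 -0.0269  0.4588] grasp [ 0.4703 -0.032   0.3255] F [-0.2  0.3 -1.5] T [0.06 0.37 0.03] open 0.013
toolx [ 0.509 -0.033 -0.86 ] toolz [ 0.058  0.998 -0.004] turn [0.04 0.11 0.  ] shift [ 1.18  0.09 -3.17]
foot in can [ 0.0046 -0.0042  0.2065] F can [-0.94  0.25 -1.22] axis [-0.011  0.003  1.   ]
[-0.49915924  0.02898374  0.8660254 ]
```

Emit:
carry_out:
  increments:
    - [[0, 0.05, 0], [0.3, 0.03, -0.8], 0]
    - [[0.02, 0.05, 0], [0.3, 0.03, -0.8], 0]
    - [[0.02, 0, 0], [0.3, 0.03, -0.8], 0]
    - [[0, 0, 0], [0.3, 0, -0.8], 0]
    - [[0, 0, 0], [0, 0, 0], 0]

```text
t: 8.2
tool_pos: [0.4178, -0.0212, 0.3974]
tool_rot: [-1.389, 0.845, 0.774]
contact_force: [0.7, 0.7, -2.5]
opening: 0.0127
```

```bash
python3 - <<'E'
from ov import *
g,G=goal(*BL,-.010,.075,-1); need(g,G); state(BL,-1)
im,d=get_image("wrist"); cv2.imwrite("pics/w4.png",im)
ov("pics/w4.png","wrist",[(*BL[0],BL[1])],(180,60,420,300),2.4,"pics/ov4.png")
E
```

```text
t 8.2 TCP [ 0.4178 -0.0212  0.3974] grasp [ 0.4957 -0.0251  0.2635] F [ 0.7  0.7 -2.5] T [-0.01  0.43 -0.07] open 0.0127
toolx [ 0.503 -0.025 -0.864] toolz [ 0.049  0.999 -0.001] turn [ 0.01  0.04 -0.09] shift [ 1.48 -0.29 -2.91]
foot in can [-0.0058  0.005   0.1404] F can [-0.7   0.74 -2.49] axis [-0.004 -0.004  1.   ]
```

View pics/ov4.png

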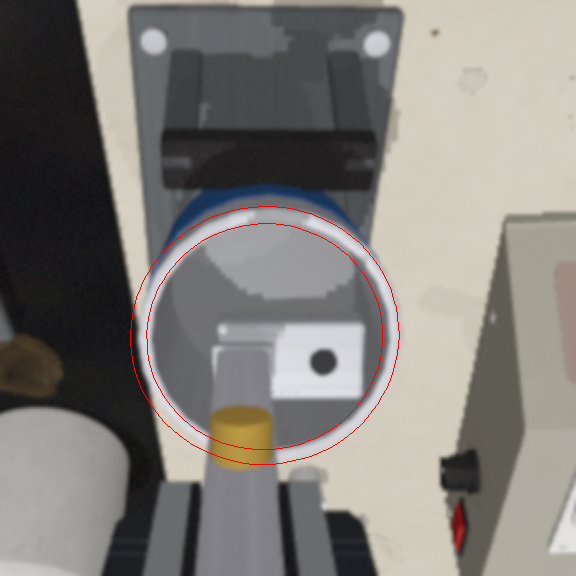

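Emit:
carry_out:
  increments:
    - [[0, 0, 0], [-0.15, -0.2, -0.15], 0]
    - [[0, 0, 0], [0.3, 0, -0.5], 0]
    - [[0, 0, 0], [0.35, 0, -0.6], 0]
    - [[0, 0, 0], [0.35, 0, -0.6], 0]
    - [[0, 0, 0], [0.35, 0, -0.6], 0]
    - [[0, 0, 0], [0.2, 0, -0.35], 0]
    - [[0, 0, 0], [0, 0, 0], 0]

```text
t: 8.95
tool_pos: [0.4483, -0.0254, 0.3463]
tool_rot: [-1.396, 0.835, 0.764]
contact_force: [-0.4, -0.7, -1.3]
opening: 0.0132
```

```bash
python3 - <<'E'
from ov import *
g,G=goal(*BL,-.010,.058,-1); need(g,G); state(BL,-1)
im,d=get_image("wrist"); cv2.imwrite("pics/w5.png",im)
ov("pics/w5.png","wrist",[(*BL[0],BL[1])],(180,60,420,300),2.4,"pics/ov5.png")
E
```

```text
t 8.95 TCP [ 0.4483 -0.0254  0.3463] grasp [ 0.528  -0.0297  0.2135] F [-0.4 -0.7 -1.3] T [ 0.02  0.47 -0.01] open 0.0132
toolx [ 0.515 -0.028 -0.857] toolz [ 0.049  0.999 -0.003] turn [ 0.04  0.18 -0.09] shift [ 0.38 -0.1  -1.09]
foot in can [-0.0009  0.002   0.0808] F can [-0.97 -0.71 -0.99] axis [-0.018 -0.002  1.   ]
```

View pics/ov5.png

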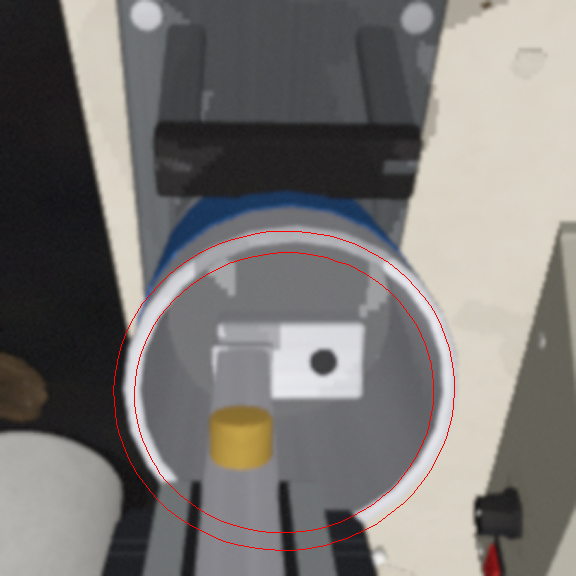

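Emit:
carry_out:
  increments:
    - [[0, 0.18, 0], [0, -0.05, -0.1], 0]
    - [[0, 0, 0], [0.1, 0, -0.2], 0]
    - [[0, 0, 0], [0.1, 0, -0.17], 0]
    - [[0, 0, 0], [0.1, 0, -0.17], 0]
    - [[0, 0, 0], [0, 0, 0], 0]

```text
t: 9.5
tool_pos: [0.4549, -0.0267, 0.3357]
tool_rot: [-1.393, 0.847, 0.774]
contact_force: [0.9, -0.6, -2.6]
opening: 0.0128
```

```bash
python3 - <<'E'
from ov import *
g,G=goal(*BL,-.010,.058,-1); need(g,G); state(BL,-1)
E
```

```text
t 9.5 TCP [ 0.4549 -0.0267  0.3357] grasp [ 0.5328 -0.0312  0.2018] F [ 0.9 -0.6 -2.6] T [0.02 0.41 0.01] open 0.0128
toolx [ 0.502 -0.029 -0.864] toolz [ 0.049  0.999 -0.005] turn [ 0.05  0.03 -0.09] shift [ 0.05 -0.03 -0.56]
foot in can [-0.0044  0.0005  0.0682] F can [-0.51 -0.54 -2.7 ] axis [-0.004  0.     1.   ]
```

Foot at 68 mm; the force is at its carrying value (about −2.5 N along the axis). Next, small steps.

Emit:
carry_out:
  increments:
    - [[0, 0, 0], [0.03, 0, -0.1], 0]
    - [[0, 0, 0], [0.03, 0, -0.1], 0]
    - [[0, 0, 0], [0.03, 0, -0.1], 0]
    - [[0, 0, 0], [0, 0, 0], 0]

```text
t: 9.9
tool_pos: [0.4569, -0.0267, 0.3293]
tool_rot: [-1.393, 0.847, 0.773]
contact_force: [-0.1, 0.4, -0.6]
opening: 0.0131
```

```bash
python3 - <<'E'
from ov import *
g,G=goal(*BL,-.010,.058,-1); need(g,G); state(BL,-1)
E
```

```text
t 9.9 TCP [ 0.4569 -0.0267  0.3293] grasp [ 0.5348 -0.0312  0.1954] F [-0.1  0.4 -0.6] T [-0.04  0.44 -0.01] open 0.0131
toolx [ 0.503 -0.029 -0.864] toolz [ 0.049  0.999 -0.005] turn [ 0.05  0.04 -0.09] shift [-0.05 -0.03 -0.24]
foot in can [-0.0058  0.0007  0.0617] F can [-0.42  0.37 -0.49] axis [-0.004  0.     1.   ]
```

Emit:
carry_out:
  increments:
    - [[0, 0, 0], [0.02, 0, -0.06], 0]
    - [[0, 0, 0], [0.02, 0, -0.06], 0]
    - [[0, 0, 0], [0, 0, 0], 0]

```text
t: 10.2
tool_pos: [0.4578, -0.0267, 0.3267]
tool_rot: [-1.393, 0.847, 0.773]
contact_force: [0.3, 0.4, -0.7]
opening: 0.013
```

```bash
python3 - <<'E'
from ov import *
state(BL,-1)
E
```

```text
foot in can [-0.0063  0.0008  0.0591] F can [-0.07  0.37 -0.74] axis [-0.004  0.     1.   ]
```

Emit:
carry_out:
  increments:
    - [[0, 0, 0], [0.02, 0, -0.05], 0]
    - [[0, 0, 0], [0, 0, 0], 0]

```text
t: 10.4
tool_pos: [0.4582, -0.0267, 0.3257]
tool_rot: [-1.393, 0.847, 0.773]
contact_force: [-0.4, 0.3, -1.5]
opening: 0.013
```

```bash
python3 - <<'E'
from ov import *
state(BL,-1)
E
```

```text
foot in can [-0.0064  0.0007  0.0579] F can [-1.07  0.24 -1.1 ] axis [-0.004  0.     1.   ]
```

Emit:
carry_out:
  increments:
    - [[0, 0, 0], [0.02, 0, -0.05], 0]
    - [[0, 0, 0], [0.02, 0, -0.05], 0]
    - [[0, 0, 0], [0, 0, 0], 0]

```text
t: 10.7
tool_pos: [0.4592, -0.0267, 0.3241]
tool_rot: [-1.394, 0.846, 0.773]
contact_force: [-1.3, 0.2, 0.3]
opening: 0.0131
```

```bash
python3 - <<'E'
from ov import *
state(BL,-1)
E
```

```text
foot in can [-0.0061  0.0007  0.0561] F can [-1.    0.1   0.87] axis [-0.005  0.     1.   ]
```

Emit:
carry_out:
  increments:
    - [[0, 0, 0], [0.02, 0, -0.05], 0]
    - [[0, 0, 0], [0, 0, 0], 0]

```text
t: 10.9
tool_pos: [0.4597, -0.0267, 0.3237]
tool_rot: [-1.394, 0.846, 0.773]
contact_force: [-2.9, 0.8, 1.3]
opening: 0.0133
```

```bash
python3 - <<'E'
from ov import *
state(BL,-1)
E
```

```text
foot in can [-0.006   0.0008  0.0554] F can [-1.87  0.67  2.57] axis [-0.005  0.     1.   ]
```

Emit:
carry_out:
  increments:
    - [[0, 0, 0], [0.03, 0, -0.06], 0]
    - [[0, 0, 0], [0.03, 0, -0.05], 0]
    - [[0, 0, 0], [0, 0, 0], 0]

```text
t: 11.2
tool_pos: [0.4609, -0.0267, 0.3227]
tool_rot: [-1.394, 0.847, 0.774]
contact_force: [-6.0, 0.2, 4.5]
opening: 0.0129
```

```bash
python3 - <<'E'
from ov import *
state(BL,-1); print(can(*BL)[1].round(3))
E
```

```text
foot in can [-0.0056  0.0008  0.0539] F can [-2.94 -0.19  6.84] axis [-0.004  0.     1.   ]
[[ 0.865  0.058 -0.499]
 [-0.05   0.998  0.029]
 [ 0.5    0.     0.866]]
```

Emit:
carry_out:
  increments:
    - [[0, 0, 0], [-0.05, 0, 0.09], 0]
    - [[0, 0, 0], [-0.1, 0, -0.06], 0]
    - [[0, 0, 0], [-0.1, 0, -0.06], 0]
    - [[0, 0, 0], [-0.1, 0, -0.06], 0]
    - [[0, 0, 0], [0, 0, 0], 0]

```text
t: 11.7
tool_pos: [0.4542, -0.0268, 0.3214]
tool_rot: [-1.396, 0.843, 0.769]
contact_force: [-0.4, -0.8, -0.3]
opening: 0.0134
```

```bash
cat >> plan.py <<'E'
def lean(cn,side,th,n,hp,gx=.0035):
    o=get_obs(); Rn=R.from_rotvec(o["tool_rot"]).as_matrix(); tp=np.array(o["tool_pos"]); gp=tp+.155*Rn[:,0]
    O,C=can(*cn); foot=gp+Rn@np.array([.125,gx,-side*.013]); b=C.T@(foot-O)
    pv=O+C@np.array([b[0]-.011,b[1],hp]); ax=-C[:,1]; p=tp
    for k in range(n):
        q=pv+R.from_rotvec(ax*th/n).apply(p-pv); print("turn",(ax*th/n/.1).round(3),"shift",((q-p)/.02).round(3)); p=q
E
python3 - <<'E'
from plan import *
state(BL,-1); lean(BL,-1,.22,8,.0555)
E
```

```text
foot in can [-0.0107  0.0003  0.0562] F can [-0.5  -0.82 -0.11] axis [-0.009  0.001  1.   ]
turn [-0.016 -0.275 -0.   ] shift [-0.34   0.02  -0.183]
turn [-0.016 -0.275 -0.   ] shift [-0.334  0.019 -0.193]
turn [-0.016 -0.275 -0.   ] shift [-0.329  0.019 -0.202]
turn [-0.016 -0.275 -0.   ] shift [-0.323  0.019 -0.211]
turn [-0.016 -0.275 -0.   ] shift [-0.317  0.018 -0.22 ]
turn [-0.016 -0.275 -0.   ] shift [-0.311  0.018 -0.228]
turn [-0.016 -0.275 -0.   ] shift [-0.305  0.018 -0.237]
turn [-0.016 -0.275 -0.   ] shift [-0.298  0.017 -0.245]
```

Emit:
carry_out:
  increments:
    - [[-0.02, -0.28, 0], [-0.34, 0.02, -0.2], 0]
    - [[-0.02, -0.28, 0], [-0.33, 0.02, -0.2], 0]
    - [[-0.02, -0.28, 0], [-0.33, 0.02, -0.2], 0]
    - [[-0.02, -0.28, 0], [-0.32, 0.02, -0.21], 0]
    - [[0, 0, 0], [0, 0, 0], 0]

```text
t: 12.2
tool_pos: [0.4251, -0.0249, 0.3031]
tool_rot: [-1.435, 0.752, 0.674]
contact_force: [-1.1, 1.0, 0.7]
opening: 0.013
```

```bash
python3 - <<'E'
from plan import *
state(BL,-1); lean(BL,-1,.11,4,.0555)
E
```

```text
foot in can [-0.0108  0.      0.0569] F can [-0.63  0.95  1.19] axis [-0.131  0.002  0.991]
turn [-0.016 -0.275 -0.   ] shift [-0.314  0.018 -0.223]
turn [-0.016 -0.275 -0.   ] shift [-0.308  0.018 -0.231]
turn [-0.016 -0.275 -0.   ] shift [-0.301  0.017 -0.24 ]
turn [-0.016 -0.275 -0.   ] shift [-0.295  0.017 -0.248]
```

Emit:
carry_out:
  increments:
    - [[-0.02, -0.28, 0], [-0.32, 0.02, -0.23], 0]
    - [[-0.02, -0.28, 0], [-0.31, 0.02, -0.24], 0]
    - [[0, 0, 0], [0, 0, 0], 0]

```text
t: 12.5
tool_pos: [0.4112, -0.0241, 0.2928]
tool_rot: [-1.453, 0.707, 0.626]
contact_force: [0.6, 1.2, 1.4]
opening: 0.0133
```

```bash
python3 - <<'E'
from plan import *
state(BL,-1); 
im,d=get_image("wrist"); cv2.imwrite("pics/w6.png",im)
im,d=get_image("scene"); cv2.imwrite("pics/s6.png",cv2.resize(im[150:300,220:400],None,fx=4,fy=4,interpolation=2))
E
```

```text
foot in can [-0.011  -0.0002  0.0574] F can [1.22 1.23 0.97] axis [-0.192  0.003  0.981]
```

View pics/w6.png

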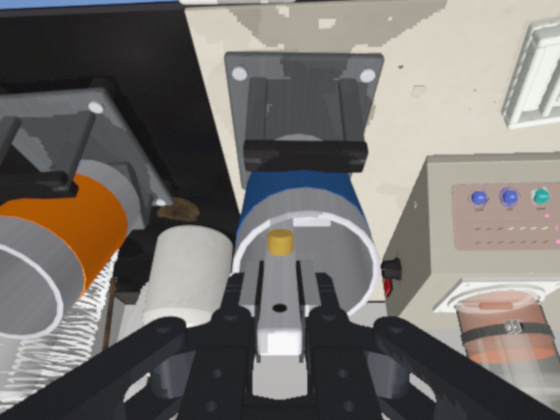

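View pics/s6.png

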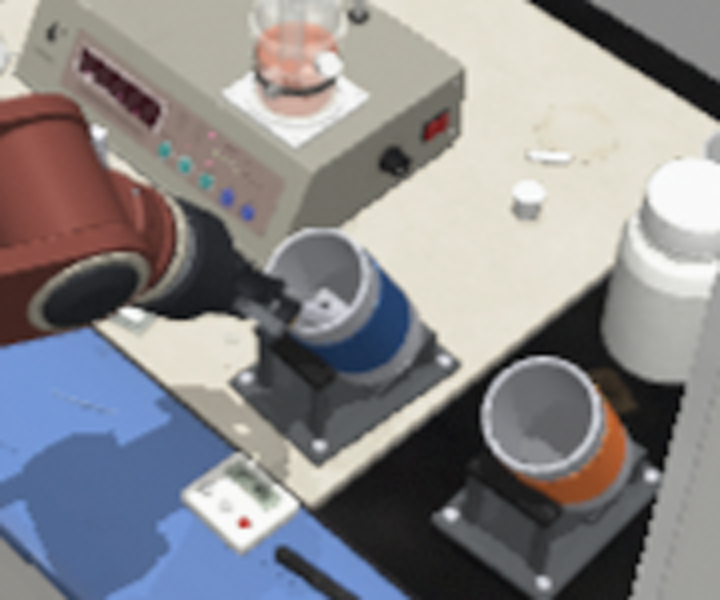

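Emit:
carry_out:
  increments:
    - [[-0.02, -0.28, 0], [-0.3, 0.02, -0.25], 0]
    - [[-0.02, -0.28, 0], [-0.29, 0.02, -0.25], 0]
    - [[0, 0, 0], [0, 0, 0], 0]

```text
t: 12.9
tool_pos: [0.3993, -0.0233, 0.2825]
tool_rot: [-1.47, 0.662, 0.58]
contact_force: [-0.3, 0.7, 0.1]
opening: 0.013
```

```bash
python3 - <<'E'
from plan import *
state(BL,-1); print(get_obs()["wrist_torque"].round(2)); lean(BL,-1,.06,2,.0555)
E
```

```text
foot in can [-0.0104 -0.0002  0.058 ] F can [-0.22  0.64  0.28] axis [-0.249  0.003  0.968]
[0.19 0.27 0.04]
turn [-0.017 -0.299 -0.   ] shift [-0.311  0.018 -0.282]
turn [-0.017 -0.299 -0.   ] shift [-0.302  0.018 -0.292]
```

Emit:
carry_out:
  increments:
    - [[-0.02, -0.28, 0], [-0.28, 0.02, -0.29], 0]
    - [[0, 0, 0], [0.01, 0, -0.04], 0]
    - [[0, 0, 0], [0, 0, 0], 0]

```text
t: 13.2
tool_pos: [0.3937, -0.023, 0.2767]
tool_rot: [-1.479, 0.637, 0.552]
contact_force: [-0.9, 1.7, 1.7]
opening: 0.0133
```

```bash
python3 - <<'E'
from plan import *
state(BL,-1); print(get_obs()["wrist_torque"].round(2))
E
```

```text
foot in can [-0.0089 -0.0005  0.0581] F can [-0.02  1.68  1.94] axis [-0.282  0.004  0.959]
[0.1  0.33 0.06]
```

Emit:
carry_out:
  increments:
    - [[0, -0.1, 0], [-0.18, 0, -0.14], 0]
    - [[0, 0, 0], [-0.03, 0, -0.07], 0]
    - [[0, 0, 0], [0, 0, 0], 0]

```text
t: 13.5
tool_pos: [0.3902, -0.023, 0.2744]
tool_rot: [-1.483, 0.624, 0.539]
contact_force: [2.3, 1.3, 0.1]
opening: 0.0131
```

```bash
python3 - <<'E'
from plan import *
state(BL,-1); print(get_obs()["wrist_torque"].round(2))
E
```

```text
foot in can [-0.0086 -0.0006  0.0591] F can [ 1.99  1.41 -1.05] axis [-0.298  0.004  0.955]
[0.2  0.02 0.22]
```

Emit:
carry_out:
  increments:
    - [[0, 0, 0], [0.04, 0, -0.05], 0]
    - [[0, 0, 0], [0.04, 0, -0.05], 0]
    - [[0, 0, 0], [0, 0, 0], 0]

```text
t: 13.8
tool_pos: [0.3921, -0.023, 0.2731]
tool_rot: [-1.484, 0.625, 0.541]
contact_force: [-3.8, 1.0, 4.1]
opening: 0.0132
```

```bash
python3 - <<'E'
from plan import *
state(BL,-1); print(get_obs()["wrist_torque"].round(2))
E
```

```text
foot in can [-0.0079 -0.0005  0.057 ] F can [-1.27  0.81  5.52] axis [-0.297  0.004  0.955]
[0.11 0.38 0.17]
```

Emit:
carry_out:
  increments:
    - [[0, 0, 0], [-0.045, 0, 0.04], 0]
    - [[0, 0, 0], [0, 0, 0], 0]

```text
t: 14.0
tool_pos: [0.3913, -0.0231, 0.2739]
tool_rot: [-1.484, 0.625, 0.541]
contact_force: [-1.9, 2.0, 4.0]
opening: 0.0129
```

```bash
python3 - <<'E'
from plan import *
state(BL,-1); print(get_obs()["wrist_torque"].round(2))
E
```

```text
foot in can [-0.0084 -0.0005  0.058 ] F can [0.24 1.85 4.5 ] axis [-0.296  0.004  0.955]
[0.17 0.1  0.22]
```

Emit:
carry_out:
  increments:
    - [[0, 0, 0], [-0.02, 0, 0.02], 0]
    - [[0, 0, 0], [0, 0, 0], 0]
    - [[0, 0, 0], [0, 0, 0], 0.18]
    - [[0, 0, 0], [0, 0, 0], 0.22]
    - [[0, 0, 0], [0, 0, 0], 0.3]
    - [[0, 0, 0], [0, 0, 0], 0.4]
    - [[0, 0, 0], [0, 0, 0], 0.4]
  squeeze: 20

```text
t: 14.7
tool_pos: [0.3896, -0.023, 0.2709]
tool_rot: [-1.482, 0.63, 0.547]
contact_force: [-0.0, -0.2, -0.8]
opening: 0.0341
```

```bash
python3 - <<'E'
from plan import *
state(BL,-1); print(get_obs()["opening"])
im,d=get_image("wrist"); cv2.imwrite("pics/w7.png",im)
E
```

```text
foot in can [-0.0133 -0.0006  0.0557] F can [-0.42 -0.15 -0.73] axis [-0.29   0.004  0.957]
0.03409229785791313
```

View pics/w7.png

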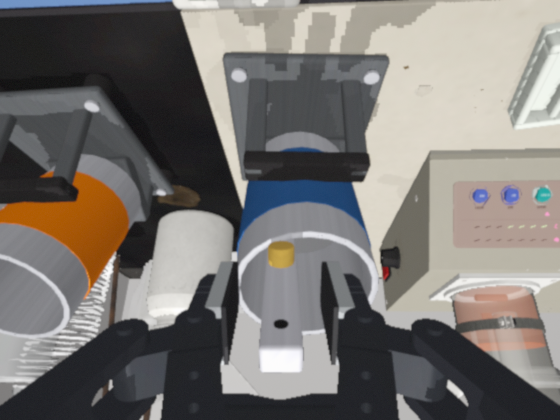

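Emit:
carry_out:
  increments:
    - [[0, 0, 0], [0, 0, 0], 0.6]
    - [[0, 0, 0], [-0.2, 0.02, 0.19], 0.6]
    - [[0, 0, 0], [-0.5, 0.03, 0.5], 0.7]
    - [[0, 0, 0], [-0.7, 0.04, 0.7], 0.8]
    - [[0, 0, 0], [-0.7, 0.04, 0.7], 1]
    - [[0, 0, 0], [-0.7, 0.04, 0.8], 1]
    - [[0, 0, 0], [-0.4, 0.04, 1], 1]
    - [[0, 0, 0], [0, 0.5, 1], 1]

```text
t: 15.55
tool_pos: [0.3414, -0.01, 0.3653]
tool_rot: [-1.471, 0.65, 0.566]
contact_force: [0.4, -0.5, -0.1]
opening: 0.085
```

```bash
python3 - <<'E'
from plan import *
need(np.array([.540,.185,.245]),Rtray)
im,d=get_image("scene"); cv2.imwrite("pics/s8.png",cv2.resize(im[150:300,220:400],None,fx=4,fy=4,interpolation=2))
im,d=get_image("wrist"); cv2.imwrite("pics/w8.png",im)
E
```

```text
t 15.55 TCP [ 0.3414 -0.01    0.3653] grasp [ 0.4515 -0.0168  0.2564] F [ 0.4 -0.5 -0.1] T [ 0.06  0.3  -0.01] open 0.085
toolx [ 0.71  -0.044 -0.703] toolz [ 0.053  0.999 -0.009] turn [-0.51  7.92  2.39] shift [9.93 9.75 1.73]
```

View pics/w8.png

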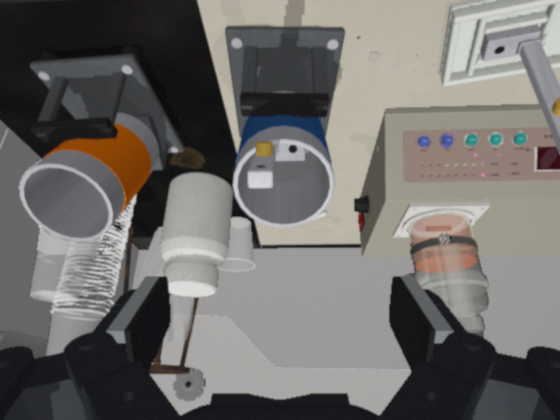

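View pics/s8.png

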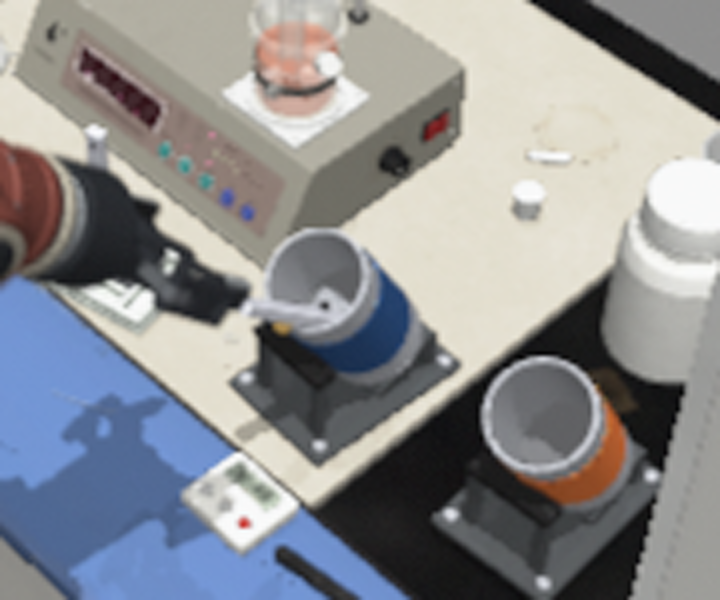

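Emit:
carry_out:
  increments:
    - [[-0.05, 0.7, 0.25], [0.7, 0.9, 0.5], 1]
    - [[-0.05, 0.8, 0.25], [1, 1, 0.5], 1]
    - [[-0.05, 0.8, 0.25], [1, 1, 0.5], 1]
    - [[-0.05, 0.8, 0.25], [1, 1, 0.3], 1]
    - [[-0.05, 0.8, 0.25], [1, 1, 0], 1]
    - [[-0.05, 0.8, 0.25], [1, 1, 0], 1]
    - [[-0.05, 0.8, 0.25], [1, 1, 0], 1]
    - [[-0.05, 0.8, 0.25], [1, 1, 0], 1]

```text
t: 16.45
tool_pos: [0.4965, 0.1529, 0.3991]
tool_rot: [-1.402, 1.017, 1.226]
contact_force: [0.2, -1.2, -0.1]
opening: 0.0855
```

```bash
python3 - <<'E'
from plan import *
need(np.array([.540,.185,.245]),Rtray)
E
```

```text
t 16.45 TCP [0.4965 0.1529 0.3991] grasp [0.5183 0.1544 0.2456] F [ 0.2 -1.2 -0.1] T [-0.05  0.03  0.02] open 0.0855
toolx [ 0.141  0.01  -0.99 ] toolz [-0.173  0.985 -0.015] turn [-0.12  1.41  0.28] shift [2.18 1.6  0.05]
```

Emit:
carry_out:
  increments:
    - [[-0.05, 0.7, 0.14], [0.9, 0.6, 0.1], 1]
    - [[-0.05, 0.7, 0.14], [0.9, 0.6, 0], 1]
    - [[0, 0.1, 0], [0.45, 0.4, 0], 1]
    - [[0, 0, 0], [0, 0, 0], 1]

```text
t: 16.85
tool_pos: [0.5436, 0.1871, 0.3966]
tool_rot: [-1.348, 1.116, 1.382]
contact_force: [-0.8, 0.3, 0.0]
opening: 0.0852
```

```bash
python3 - <<'E'
from plan import *
im,d=get_image("wrist"); P=cloud("wrist",d)
for r in masks_of("wrist","right_bracket")[:1]:
    X=P[r["region"]&(d>0)]; print(np.round(r["centre"]),round(r["p"],2),len(X))
    for a,b in [(.03,.06),(.1,.12),(.12,.145),(.145,.17)]:
        s=X[(X[:,2]>a)&(X[:,2]<b)]
        if len(s): print(a,len(s),np.median(s,0).round(4),s.min(0).round(3),s.max(0).round(3))
need(np.array([.540,.185,.135]),Rtray)
E
```

```text
[271. 194.] 0.55 1993
0.03 100 [0.5339 0.186  0.0434] [0.533 0.18  0.03 ] [0.537 0.193 0.059]
0.1 330 [0.5316 0.1854 0.1061] [0.524 0.179 0.1  ] [0.536 0.193 0.12 ]
0.12 227 [0.534  0.1859 0.1332] [0.533 0.18  0.12 ] [0.537 0.193 0.145]
0.145 533 [0.5364 0.1868 0.1599] [0.533 0.18  0.145] [0.544 0.194 0.163]
t 16.95 TCP [0.5427 0.1864 0.3967] grasp [0.5392 0.1867 0.2418] F [ 0.8 -0.2 -0.6] T [-0.04  0.01 -0.02] open 0.0855
toolx [-0.023  0.002 -1.   ] toolz [-0.207  0.978  0.007] turn [-0.02 -0.23 -0.06] shift [-0.13 -0.07 -5.34]
```

Emit:
carry_out:
  increments:
    - [[-0.02, -0.23, -0.05], [-0.2, 0, 0], 1]
    - [[0, 0, 0], [-0.03, 0, -0.6], 1]
    - [[0, 0, 0], [0, 0, -0.8], 1]
    - [[0, 0, 0], [0, 0, -0.9], 1]
    - [[0, 0, 0], [0, 0, -0.9], 1]
    - [[0, 0, 0], [0, 0, -0.9], 1]
    - [[0, 0, 0], [0, 0, -0.9], 1]
    - [[0, 0, 0], [0, 0, -0.2], 1]

```text
t: 17.75
tool_pos: [0.5318, 0.1833, 0.2828]
tool_rot: [-1.357, 1.107, 1.355]
contact_force: [-0.5, -0.9, -0.5]
opening: 0.0855
```

```bash
python3 - <<'E'
from plan import *
need(np.array([.538,.1865,.135]),Rtray)
E
```

```text
t 17.75 TCP [0.5318 0.1833 0.2828] grasp [0.5319 0.1833 0.1278] F [-0.5 -0.9 -0.5] T [-0.02  0.02  0.04] open 0.0855
toolx [ 0.001 -0.001 -1.   ] toolz [-0.2    0.98  -0.001] turn [0.01 0.01 0.01] shift [0.31 0.16 0.36]
```

Emit:
carry_out:
  increments:
    - [[0, 0, 0], [0.33, 0.17, 0.38], 1]
    - [[0, 0, 0], [0.03, 0.03, 0.03], 1]
    - [[0, 0, 0], [0, 0, 0], 0.4]
    - [[0, 0, 0], [0, 0, 0], 0.4]
    - [[0, 0, 0], [0, 0, 0], 0]
    - [[0, 0, 0], [0, 0, 0], 0]
    - [[0, 0, 0], [0, 0, 0], 0]
    - [[0, 0, 0], [0, 0, 0], 0]
  squeeze: 60

```text
t: 18.55
tool_pos: [0.54, 0.1876, 0.2943]
tool_rot: [-1.359, 1.103, 1.352]
contact_force: [0.1, -0.0, -1.6]
opening: 0.0133
```

```bash
python3 - <<'E'
from plan import *
need(np.array([.538,.1865,.135]),Rtray)
E
```

```text
t 18.55 TCP [0.54   0.1876 0.2943] grasp [0.5408 0.1876 0.1393] F [ 0.1 -0.  -1.6] T [-0.01 -0.    0.01] open 0.0133
toolx [ 0.005  0.    -1.   ] toolz [-0.2    0.98  -0.001] turn [-0.    0.05  0.01] shift [-0.1  -0.06 -0.22]
```

Emit:
carry_out:
  increments:
    - [[0, 0, 0], [0, 0, 0.5], 0]
    - [[0, 0, 0], [0, 0, 1], 0]
    - [[0, 0, 0], [0, 0, 1], 0]
    - [[0, 0, 0], [0, 0, 1], 0]
    - [[0, 0, 0], [0, 0, 1], 0]
    - [[0, 0, 0], [0, 0, 1], 0]
    - [[0, 0, 0], [-0.2, -0.5, 1], 0]
    - [[0, 0, 0], [-0.5, -0.9, 1], 0]

```text
t: 19.35
tool_pos: [0.5233, 0.1597, 0.4469]
tool_rot: [-1.356, 1.111, 1.362]
contact_force: [-0.7, -1.7, -1.3]
opening: 0.0128
```

```bash
sed -i 's/h+.125/h+L/; s/gx=.0035)/gx=.0035,L=.125)/; s/\[.125,gx/[L,gx/' plan.py; python3 - <<'E'
from plan import *
g,G=goal(*OR,-.010,.126+.07,1,L=.129); need(g,G)
E
```

```text
t 19.35 TCP [0.5233 0.1597 0.4469] grasp [0.5223 0.1596 0.292 ] F [-0.7 -1.7 -1.3] T [ 0.02 -0.02 -0.03] open 0.0128
toolx [-0.006 -0.001 -1.   ] toolz [-0.203  0.979  0.   ] turn [ 0.66 -5.26 -1.53] shift [ -5.86 -18.16   0.02]
```

Emit:
carry_out:
  increments:
    - [[0.04, -0.4, -0.1], [-0.4, -0.7, 0.8], 0]
    - [[0.04, -0.4, -0.1], [-0.4, -0.9, 0.7], 0]
    - [[0.04, -0.4, -0.1], [-0.4, -1, 0.6], 0]
    - [[0.04, -0.4, -0.1], [-0.4, -1, 0.5], 0]
    - [[0.04, -0.4, -0.1], [-0.4, -1, 0.3], 0]
    - [[0.04, -0.4, -0.1], [-0.4, -1, 0.2], 0]
    - [[0.04, -0.4, -0.1], [-0.4, -1, 0], 0]
    - [[0.04, -0.4, -0.1], [-0.4, -1, 0], 0]

```text
t: 20.15
tool_pos: [0.454, 0.0034, 0.5203]
tool_rot: [-1.44, 0.898, 1.04]
contact_force: [0.1, -0.3, -0.5]
opening: 0.0129
```

```bash
python3 - <<'E'
from plan import *
g,G=goal(*OR,-.010,.126+.07,1,L=.129); need(g,G)
E
```

```text
t 20.15 TCP [0.454  0.0034 0.5203] grasp [0.505  0.0061 0.3739] F [ 0.1 -0.3 -0.5] T [-0.03  0.2   0.03] open 0.0129
toolx [ 0.329  0.018 -0.944] toolz [-0.12   0.993 -0.023] turn [ 0.39 -1.86 -0.7 ] shift [ -2.4  -10.35  -3.64]
```

Emit:
carry_out:
  increments:
    - [[0.04, -0.25, -0.07], [-0.25, -1, 0], 0]
    - [[0.04, -0.25, -0.07], [-0.25, -1, 0], 0]
    - [[0.04, -0.25, -0.07], [-0.25, -1, 0], 0]
    - [[0.04, -0.25, -0.07], [-0.25, -1, 0], 0]
    - [[0.04, -0.25, -0.07], [-0.25, -1, 0], 0]
    - [[0.04, -0.25, -0.07], [-0.25, -1, 0], 0]
    - [[0.04, -0.25, -0.1], [-0.25, -1, -0.3], 0]
    - [[0.04, -0.1, -0.1], [-0.25, -1, -0.5], 0]

```text
t: 20.95
tool_pos: [0.4078, -0.1614, 0.5091]
tool_rot: [-1.453, 0.779, 0.846]
contact_force: [0.7, -1.1, -1.3]
opening: 0.0131
```

```bash
python3 - <<'E'
from plan import *
g,G=goal(*OR,-.010,.126+.07,1,L=.129); need(g,G)
E
```

```text
t 20.95 TCP [ 0.4078 -0.1614  0.5091] grasp [ 0.4865 -0.1587  0.3756] F [ 0.7 -1.1 -1.3] T [-0.06  0.39 -0.04] open 0.0131
toolx [ 0.507  0.017 -0.862] toolz [-0.054  0.998 -0.012] turn [ 0.11  0.09 -0.07] shift [-0.09 -2.11 -3.08]
```

Emit:
carry_out:
  increments:
    - [[0.05, 0.05, -0.03], [0, -0.9, -0.4], 0]
    - [[0.05, 0.04, -0.03], [0, -0.9, -0.9], 0]
    - [[0, 0, 0], [0, -0.3, -0.9], 0]
    - [[0, 0, 0], [0, 0, -0.8], 0]
    - [[0, 0, 0], [0, 0, 0], 0]

```text
t: 21.45
tool_pos: [0.4053, -0.2056, 0.4458]
tool_rot: [-1.434, 0.789, 0.852]
contact_force: [0.1, 0.5, -1.5]
opening: 0.0128
```

```bash
python3 - <<'E'
from ov import *
g,G=goal(*OR,-.010,.126+.05,1,L=.129); need(g,G); state(OR,1,L=.129)
im,d=get_image("wrist"); cv2.imwrite("pics/w9.png",im); P=cloud("wrist",d)
ov("pics/w9.png","wrist",[(*OR[0],OR[1])],(180,60,420,300),2.4,"pics/ov9.png")
ov("pics/top0.png","top",[(*OR[0],OR[1])],(350,140,430,220),6,"pics/ov10.png")
o=get_obs(); Rn=R.from_rotvec(o["tool_rot"]).as_matrix(); gp=o["tool_pos"]+.155*Rn[:,0]
P=P.reshape(-1,3); T=(P-gp)@Rn
for a,b in [(.02,.04),(.05,.08),(.085,.1),(.1,.13)]:
    s=(T[:,0]>a)&(T[:,0]<b)&(abs(T[:,1])<.03)&(abs(T[:,2])<.045)
    if s.any(): print(a,s.sum(),T[s].min(0).round(4),T[s].max(0).round(4),np.median(T[s],0).round(4))
O,C=can(*OR); Q=(P-O)@C; ins=(np.hypot(Q[:,0],Q[:,1])<.028)&(Q[:,2]<.12)&(Q[:,2]>.01)
print(ins.sum(),np.percentile(Q[ins,2],[2,10,25,50,75,90,98]).round(3))
E
```

```text
t 21.45 TCP [ 0.4053 -0.2056  0.4458] grasp [ 0.4823 -0.2021  0.3113] F [ 0.1  0.5 -1.5] T [-0.01  0.38  0.01] open 0.0128
toolx [ 0.497  0.022 -0.868] toolz [-0.045  0.999 -0.   ] turn [ 0.   -0.03  0.02] shift [ 0.54  0.12 -0.78]
foot in can [-0.0125 -0.0023  0.195 ] F can [-0.64  0.46 -1.36] axis [0.003 0.001 1.   ]
0.02 1045 [ 0.02    0.0046 -0.0066] [0.04   0.0159 0.0074] [0.0326 0.0078 0.0002]
0.05 230 [ 0.0504  0.0049 -0.0066] [0.0799 0.0073 0.0074] [0.0722 0.0064 0.0002]
0.085 173 [ 0.0851  0.0051 -0.0066] [0.1    0.0072 0.0074] [0.0924 0.0066 0.0002]
0.1 1807 [ 0.1001 -0.0091 -0.0325] [0.128  0.0133 0.0081] [ 0.1142  0.0067 -0.0155]
1521 [0.026 0.027 0.027 0.028 0.028 0.029 0.03 ]
```

View pics/ov9.png

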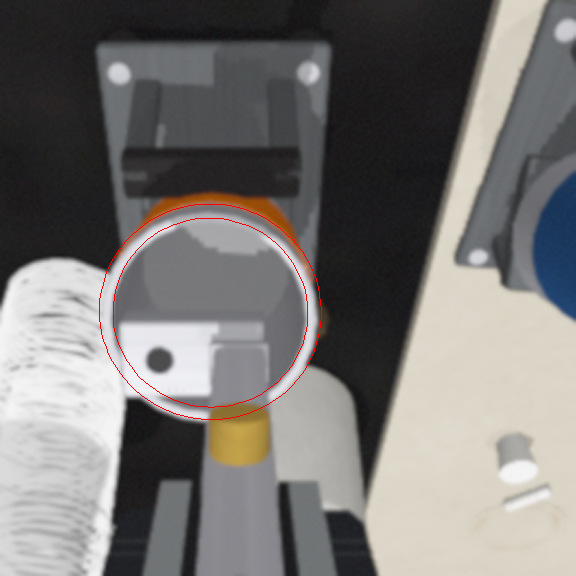

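View pics/ov10.png

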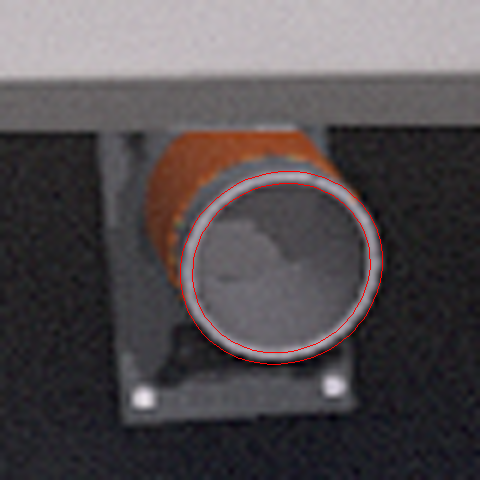

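Emit:
carry_out:
  increments:
    - [[0, 0, 0], [0.2, 0.12, -0.35], 0]
    - [[0, 0, 0], [0.38, 0.02, -0.7], 0]
    - [[0, 0, 0], [0.38, 0.02, -0.7], 0]
    - [[0, 0, 0], [0, 0, 0], 0]

```text
t: 21.9
tool_pos: [0.4266, -0.1995, 0.4147]
tool_rot: [-1.444, 0.782, 0.848]
contact_force: [-0.8, -0.4, -1.9]
opening: 0.013
```

```bash
python3 - <<'E'
from ov import *
g,G=goal(*OR,-.010,.045,1,L=.129,gx=.002); need(g,G); state(OR,1,L=.129,gx=.002)
E
```

```text
t 21.9 TCP [ 0.4266 -0.1995  0.4147] grasp [ 0.5047 -0.1964  0.2809] F [-0.8 -0.4 -1.9] T [ 0.02  0.43 -0.01] open 0.013
toolx [ 0.504  0.02  -0.864] toolz [-0.049  0.999 -0.006] turn [ 0.05  0.05 -0.02] shift [ 2.68 -0.03 -4.94]
foot in can [-0.0055  0.002   0.1573] F can [-1.62 -0.35 -1.28] axis [-0.005  0.004  1.   ]
```

Emit:
carry_out:
  increments:
    - [[0.03, 0.05, 0], [0, -0.03, -0.2], 0]
    - [[0, 0, 0], [0.33, 0.01, -0.65], 0]
    - [[0, 0, 0], [0.35, 0.01, -0.65], 0]
    - [[0, 0, 0], [0.35, 0.01, -0.65], 0]
    - [[0, 0, 0], [0, 0, 0], 0]

```text
t: 22.4
tool_pos: [0.4486, -0.1984, 0.3759]
tool_rot: [-1.447, 0.78, 0.848]
contact_force: [-0.5, 0.4, -2.2]
opening: 0.013
```

```bash
python3 - <<'E'
from ov import *
g,G=goal(*OR,-.010,.045,1,L=.129,gx=.002); need(g,G); state(OR,1,L=.129,gx=.002)
im,d=get_image("wrist"); cv2.imwrite("pics/w11.png",im)
ov("pics/w11.png","wrist",[(*OR[0],OR[1])],(180,60,420,300),2.4,"pics/ov11.png")
E
```

```text
t 22.4 TCP [ 0.4486 -0.1984  0.3759] grasp [ 0.5269 -0.1954  0.2421] F [-0.5  0.4 -2.2] T [0.09 0.41 0.04] open 0.013
toolx [ 0.505  0.02  -0.863] toolz [-0.052  0.999 -0.007] turn [ 0.07  0.06 -0.05] shift [ 1.58 -0.08 -3.  ]
foot in can [-0.0054  0.002   0.1127] F can [-1.52  0.38 -1.69] axis [-0.006  0.004  1.   ]
```

View pics/ov11.png

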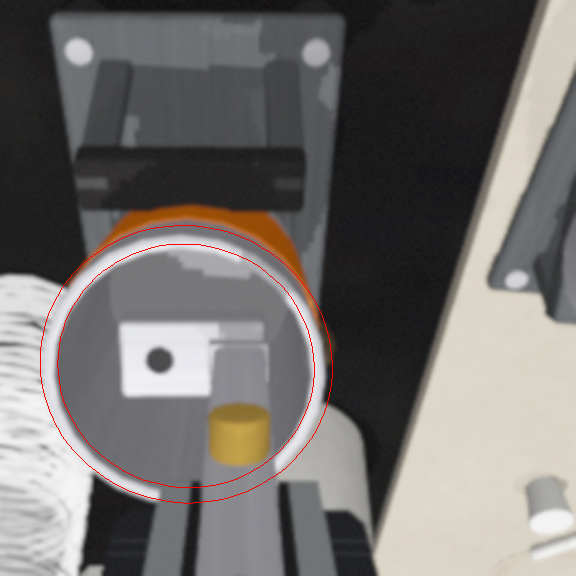

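Emit:
carry_out:
  increments:
    - [[0.03, 0.06, 0], [0.25, -0.03, -0.55], 0]
    - [[0, 0, 0], [0.33, 0, -0.65], 0]
    - [[0, 0, 0], [0.33, 0, -0.65], 0]
    - [[0, 0, 0], [0.33, 0, -0.65], 0]
    - [[0, 0, 0], [0.15, 0, -0.3], 0]
    - [[0, 0, 0], [0, 0, 0], 0]

```text
t: 23.05
tool_pos: [0.4782, -0.2003, 0.3241]
tool_rot: [-1.45, 0.781, 0.844]
contact_force: [-1.0, 0.2, -0.5]
opening: 0.0134
```

```bash
python3 - <<'E'
from ov import *
g,G=goal(*OR,-.010,.030,1,L=.129,gx=.002); need(g,G); state(OR,1,L=.129,gx=.002)
E
```

```text
t 23.05 TCP [ 0.4782 -0.2003  0.3241] grasp [ 0.5569 -0.1978  0.1906] F [-1.   0.2 -0.5] T [-0.01  0.4   0.02] open 0.0134
toolx [ 0.507  0.016 -0.862] toolz [-0.051  0.999 -0.011] turn [ 0.11  0.09 -0.04] shift [ 0.47  0.03 -1.06]
foot in can [-0.005  -0.0023  0.0532] F can [-1.09  0.25  0.03] axis [-0.009  0.008  1.   ]
```

Emit:
carry_out:
  increments:
    - [[0.1, 0.08, 0], [0.05, 0.05, -0.2], 0]
    - [[0, 0, 0], [0.12, 0, -0.22], 0]
    - [[0, 0, 0], [0.1, 0, -0.22], 0]
    - [[0, 0, 0], [0.07, 0, -0.13], 0]
    - [[0, 0, 0], [0, 0, 0], 0]

```text
t: 23.55
tool_pos: [0.4857, -0.1997, 0.3099]
tool_rot: [-1.441, 0.781, 0.85]
contact_force: [-0.3, -1.0, -0.9]
opening: 0.0133
```

```bash
python3 - <<'E'
from ov import *
state(OR,1,L=.129,gx=.002)
E
```

```text
foot in can [-0.0071  0.0001  0.037 ] F can [-0.73 -1.   -0.65] axis [-0.004  0.     1.   ]
```

Emit:
carry_out:
  increments:
    - [[0, 0, 0], [0.05, 0, -0.1], 0]
    - [[0, 0, 0], [0.04, 0, -0.1], 0]
    - [[0, 0, 0], [0.04, 0, -0.08], 0]
    - [[0, 0, 0], [0, 0, 0], 0]

```text
t: 23.95
tool_pos: [0.4886, -0.1997, 0.3042]
tool_rot: [-1.441, 0.781, 0.85]
contact_force: [-0.5, -0.2, -2.6]
opening: 0.0132
```

```bash
python3 - <<'E'
from ov import *
state(OR,1,L=.129,gx=.002)
E
```

```text
foot in can [-0.0073 -0.0002  0.0307] F can [-1.7  -0.19 -1.97] axis [-0.004  0.     1.   ]
```

Emit:
carry_out:
  increments:
    - [[0, 0, 0], [0.03, 0, -0.05], 0]
    - [[0, 0, 0], [0.03, 0, -0.05], 0]
    - [[0, 0, 0], [0, 0, 0], 0]

```text
t: 24.25
tool_pos: [0.4899, -0.1998, 0.3022]
tool_rot: [-1.441, 0.781, 0.85]
contact_force: [0.1, 0.0, -0.5]
opening: 0.0129
```

```bash
python3 - <<'E'
from ov import *
state(OR,1,L=.129,gx=.002)
E
```

```text
foot in can [-0.0071 -0.0004  0.0282] F can [-0.16  0.04 -0.54] axis [-0.004  0.001  1.   ]
```

Emit:
carry_out:
  increments:
    - [[0, 0, 0], [0.03, 0, -0.05], 0]
    - [[0, 0, 0], [0, 0, 0], 0]

```text
t: 24.45
tool_pos: [0.4906, -0.1998, 0.3011]
tool_rot: [-1.441, 0.781, 0.85]
contact_force: [0.1, 0.3, -1.3]
opening: 0.0128
```

```bash
python3 - <<'E'
from ov import *
state(OR,1,L=.129,gx=.002)
E
```

```text
foot in can [-0.007  -0.0004  0.027 ] F can [-0.51  0.26 -1.21] axis [-0.004  0.001  1.   ]
```

Emit:
carry_out:
  increments:
    - [[0, 0, 0], [0.03, 0, -0.05], 0]
    - [[0, 0, 0], [0, 0, 0], 0]

```text
t: 24.65
tool_pos: [0.4913, -0.1998, 0.3003]
tool_rot: [-1.442, 0.78, 0.849]
contact_force: [-0.4, -0.5, -1.7]
opening: 0.0131
```

```bash
python3 - <<'E'
from ov import *
state(OR,1,L=.129,gx=.002)
E
```

```text
foot in can [-0.0068 -0.0005  0.0259] F can [-1.25 -0.49 -1.22] axis [-0.005  0.001  1.   ]
```

Emit:
carry_out:
  increments:
    - [[0, 0, 0], [0.03, 0, -0.05], 0]
    - [[0, 0, 0], [0, 0, 0], 0]

```text
t: 24.85
tool_pos: [0.492, -0.1999, 0.2996]
tool_rot: [-1.442, 0.78, 0.849]
contact_force: [-1.5, 0.2, 1.1]
opening: 0.0132
```

```bash
python3 - <<'E'
from ov import *
state(OR,1,L=.129,gx=.002)
E
```

```text
foot in can [-0.0065 -0.0006  0.025 ] F can [-0.79  0.22  1.7 ] axis [-0.005  0.001  1.   ]
```

Emit:
carry_out:
  increments:
    - [[0, 0, 0], [0.03, 0, -0.05], 0]
    - [[0, 0, 0], [0.02, 0, -0.04], 0]
    - [[0, 0, 0], [0, 0, 0], 0]

```text
t: 25.15
tool_pos: [0.4929, -0.2, 0.2987]
tool_rot: [-1.442, 0.78, 0.851]
contact_force: [-4.9, 1.6, 3.3]
opening: 0.0131
```

```bash
python3 - <<'E'
from ov import *
state(OR,1,L=.129,gx=.002)
E
```

```text
foot in can [-0.0063 -0.0006  0.0237] F can [-2.55  1.79  5.31] axis [-0.004  0.     1.   ]
```

Emit:
carry_out:
  increments:
    - [[0, 0, 0], [-0.05, 0, 0.08], 0]
    - [[0, 0, 0], [-0.1, 0, -0.055], 0]
    - [[0, 0, 0], [-0.1, 0, -0.055], 0]
    - [[0, 0, 0], [-0.05, 0, -0.02], 0]
    - [[0, 0, 0], [0, 0, 0], 0]

```text
t: 25.65
tool_pos: [0.4867, -0.2001, 0.2973]
tool_rot: [-1.443, 0.78, 0.848]
contact_force: [-0.9, 0.2, -0.6]
opening: 0.0132
```

```bash
sed -i 's/hp,gx=.0035,L=.125)/hp,gx=.0035,L=.125)/' plan.py; python3 - <<'E'
from plan import *
state(OR,1,L=.129,gx=.002); lean(OR,1,.09,3,.0253,L=.129,gx=.002)
E
```

```text
foot in can [-0.0118 -0.0008  0.0257] F can [-1.08  0.2  -0.08] axis [-0.006  0.002  1.   ]
turn [ 0.014 -0.3   -0.   ] shift [-0.374 -0.018 -0.204]
turn [ 0.014 -0.3   -0.   ] shift [-0.368 -0.017 -0.216]
turn [ 0.014 -0.3   -0.   ] shift [-0.361 -0.017 -0.226]
```

Emit:
carry_out:
  increments:
    - [[0.01, -0.3, 0], [-0.37, -0.02, -0.21], 0]
    - [[0.01, -0.3, 0], [-0.36, -0.02, -0.22], 0]
    - [[0, 0, 0], [0, 0, 0], 0]

```text
t: 25.95
tool_pos: [0.472, -0.2009, 0.2888]
tool_rot: [-1.461, 0.731, 0.799]
contact_force: [0.1, -0.4, -0.8]
opening: 0.0132
```

```bash
python3 - <<'E'
from plan import *
state(OR,1,L=.129,gx=.002); lean(OR,1,.03,1,.0253,L=.129,gx=.002);print(get_obs()["wrist_torque"].round(2))
im,d=get_image("wrist"); cv2.imwrite("pics/w12.png",im)
E
```

```text
foot in can [-0.0109 -0.0013  0.0261] F can [-0.32 -0.36 -0.78] axis [-0.069  0.003  0.998]
turn [ 0.014 -0.3   -0.   ] shift [-0.36  -0.017 -0.227]
[0.09 0.36 0.03]
```

View pics/w12.png

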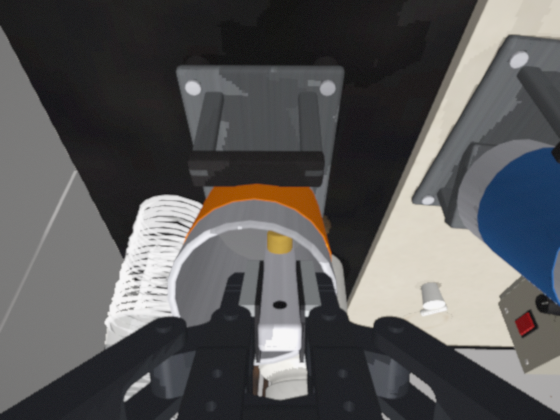

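Emit:
carry_out:
  increments:
    - [[0.01, -0.22, 0], [-0.27, -0.01, -0.19], 0]
    - [[0, 0, 0], [0, 0, 0], 0]

```text
t: 26.2
tool_pos: [0.4677, -0.2014, 0.2865]
tool_rot: [-1.469, 0.714, 0.781]
contact_force: [0.9, -0.1, -1.2]
opening: 0.0131
```

```bash
python3 - <<'E'
from plan import *
state(OR,1,L=.129,gx=.002);print(get_obs()["wrist_torque"].round(2))
E
```

```text
foot in can [-0.0093 -0.0019  0.0269] F can [ 0.17 -0.18 -1.48] axis [-0.092  0.004  0.996]
[-0.1   0.41 -0.02]
```

Emit:
carry_out:
  increments:
    - [[0.01, -0.15, 0], [-0.2, -0.01, -0.14], 0]
    - [[0, 0, 0], [0, 0, 0], 0]

```text
t: 26.4
tool_pos: [0.4644, -0.2019, 0.2849]
tool_rot: [-1.474, 0.701, 0.767]
contact_force: [1.9, 0.0, -1.1]
opening: 0.0132
```

```bash
python3 - <<'E'
from plan import *
state(OR,1,L=.129,gx=.002);print(get_obs()["wrist_torque"].round(2))
E
```

```text
foot in can [-0.0081 -0.0024  0.0276] F can [ 1.09 -0.04 -1.86] axis [-0.109  0.005  0.994]
[-0.09  0.31 -0.06]
```

Emit:
carry_out:
  increments:
    - [[0, 0, 0], [-0.04, 0.02, -0.11], 0]
    - [[0, 0, 0], [0, 0, 0], 0]

```text
t: 26.6
tool_pos: [0.4642, -0.2019, 0.2838]
tool_rot: [-1.476, 0.701, 0.765]
contact_force: [1.7, -1.0, -1.5]
opening: 0.0129
```

```bash
python3 - <<'E'
from plan import *
state(OR,1,L=.129,gx=.002);print(get_obs()["wrist_torque"].round(2))
E
```

```text
foot in can [-0.0082 -0.0029  0.0269] F can [ 0.67 -1.11 -2.1 ] axis [-0.111  0.006  0.994]
[-0.04  0.25 -0.03]
```

Emit:
carry_out:
  increments:
    - [[0, 0, 0], [-0.04, 0.02, -0.11], 0]
    - [[0, 0, 0], [0, 0, 0], 0]

```text
t: 26.8
tool_pos: [0.464, -0.2018, 0.2829]
tool_rot: [-1.477, 0.699, 0.763]
contact_force: [1.0, -1.2, 1.1]
opening: 0.013
```

```bash
python3 - <<'E'
from plan import *
state(OR,1,L=.129,gx=.002);print(get_obs()["wrist_torque"].round(2))
E
```

```text
foot in can [-0.0082 -0.0031  0.0262] F can [ 1.36 -1.2   0.53] axis [-0.114  0.007  0.993]
[0.06 0.21 0.01]
```

Emit:
carry_out:
  increments:
    - [[0, 0, 0], [-0.05, 0, -0.08], 0]
    - [[0, 0, 0], [0.01, 0, -0.04], 0]
    - [[0, 0, 0], [0, 0, 0], 0]

```text
t: 27.1
tool_pos: [0.4638, -0.2019, 0.2821]
tool_rot: [-1.478, 0.697, 0.761]
contact_force: [0.1, -0.3, 2.9]
opening: 0.0131
```

```bash
python3 - <<'E'
from plan import *
state(OR,1,L=.129,gx=.002);print(get_obs()["wrist_torque"].round(2))
E
```

```text
foot in can [-0.0081 -0.0032  0.0257] F can [ 1.5  -0.34  2.51] axis [-0.116  0.007  0.993]
[0.05 0.11 0.04]
```

Touching both the pad (about 3–4 N) and the low-side wall. Releasing now.

Emit:
carry_out:
  increments:
    - [[0, 0, 0], [0, 0, 0], 0]
    - [[0, 0, 0], [0, 0, 0], 0]
    - [[0, 0, 0], [0, 0, 0], 0.18]
    - [[0, 0, 0], [0, 0, 0], 0.22]
    - [[0, 0, 0], [0, 0, 0], 0.3]
    - [[0, 0, 0], [0, 0, 0], 0.4]
    - [[0, 0, 0], [0, 0, 0], 0.4]
  squeeze: 20

```text
t: 27.8
tool_pos: [0.4621, -0.2011, 0.2781]
tool_rot: [-1.474, 0.701, 0.768]
contact_force: [-0.2, -0.7, -0.9]
opening: 0.0342
```

```bash
python3 - <<'E'
from plan import *
state(OR,1,L=.129,gx=.002); o=get_obs(); print(o["opening"],R.from_rotvec(o["tool_rot"]).as_matrix()[:,0])
im,d=get_image("wrist"); cv2.imwrite("pics/w13.png",im)
E
```

```text
foot in can [-0.0135 -0.0014  0.0228] F can [-0.61 -0.69 -0.64] axis [-0.109  0.004  0.994]
0.0342226936784273 [ 0.59088519  0.02361697 -0.8064099 ]
```

View pics/w13.png

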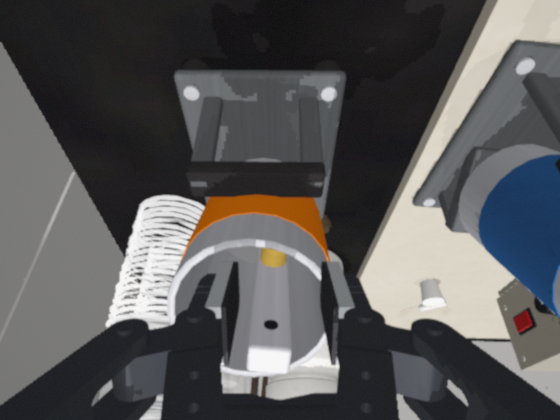

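Emit:
carry_out:
  increments:
    - [[0, 0, 0], [-0.12, 0, 0.16], 0.45]
    - [[0, 0, 0], [-0.3, -0.01, 0.41], 0.55]
    - [[0, 0, 0], [-0.59, -0.02, 0.81], 0.6]
    - [[0, 0, 0], [-0.59, -0.02, 0.81], 0.6]
    - [[0, 0, 0], [-0.59, -0.02, 0.81], 0.6]
    - [[0, 0, 0], [-0.59, -0.02, 0.81], 0.6]
    - [[0, 0, 0], [-0.59, -0.02, 0.81], 0.6]
    - [[0, 0, 0], [0, 0, 0], 0.6]

```text
t: 28.65
tool_pos: [0.3898, -0.2024, 0.3772]
tool_rot: [-1.477, 0.702, 0.767]
contact_force: [0.1, -0.6, 0.2]
opening: 0.0512
```

```bash
python3 - <<'E'
from plan import *
o=get_obs(); print(o["t"],o["tool_pos"].round(3),o["contact_force"].round(1))
im,d=get_image("wrist"); cv2.imwrite("pics/w14.png",im)
im,ds=get_image("scene"); cv2.imwrite("pics/s14.png",cv2.resize(im[150:340,200:400],None,fx=3,fy=3,interpolation=2))
for cn,q in ((OR,"right_bracket"),(BL,"left_bracket")):
    for n,dd in (("wrist",d),("scene",ds)):
        P=cloud(n,dd); r=masks_of(n,q)
        print(n,q,[(np.round(x["centre"]).tolist(),round(x["p"],2)) for x in r[:2]])
        if r:
            O,C=can(*cn); Q=(P[r[0]["region"]&(dd>0)]-O)@C; print(np.percentile(Q,[2,50,98],axis=0).round(3))
E
```

```text
28.65 [ 0.39  -0.202  0.377] [ 0.1 -0.6  0.2]
wrist right_bracket [([273.0, 208.0], 0.57)]
[[-0.034 -0.004  0.039]
 [-0.028  0.01   0.152]
 [-0.007  0.017  0.175]]
scene right_bracket [([350.0, 261.0], 0.56)]
[[-0.031 -0.005  0.037]
 [-0.018  0.003  0.095]
 [-0.002  0.019  0.174]]
wrist left_bracket [([528.0, 183.0], 0.6)]
[[-0.05  -0.018  0.072]
 [-0.04  -0.017  0.145]
 [-0.006  0.018  0.172]]
scene left_bracket []
```

View pics/w14.png

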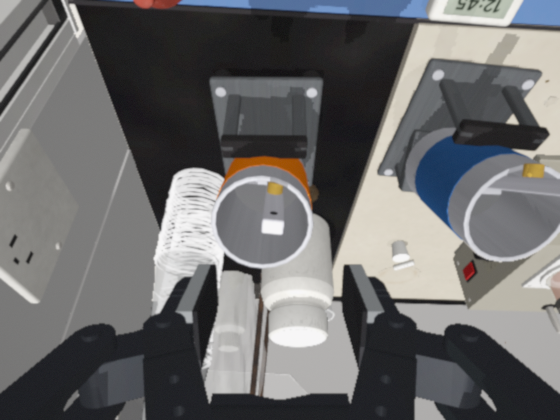

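View pics/s14.png

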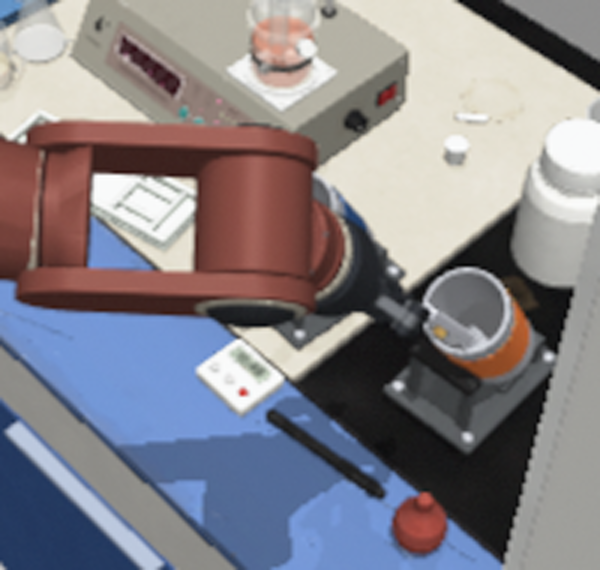

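Emit:
carry_out:
  increments:
    - [[0, 0, 0], [-0.5, 0, 0.8], 0.6]
    - [[0, 0, 0], [-0.5, 0, 0.8], 0.6]
    - [[0, 0, 0], [-0.2, 0, 0.5], 0.6]
    - [[0, 0, 0], [0, 0, 0], 0.6]
    - [[0, 0, 0], [0, 0, 0], 0.6]
    - [[0, 0, 0], [0, 0, 0], 0.6]

```text
t: 29.55
tool_pos: [0.3669, -0.2012, 0.4091]
tool_rot: [-1.46, 0.703, 0.787]
contact_force: [0.4, -0.6, -0.0]
opening: 0.0512
```

```bash
python3 - <<'E'
from plan import *
im,d=get_image("wrist"); cv2.imwrite("pics/w15.png",im); P=cloud("wrist",d)
for cn,q in ((OR,"right_bracket"),(BL,"left_bracket")):
    r=masks_of("wrist",q)
    for x in r[:1]:
        O,C=can(*cn); Q=(P[x["region"]&(d>0)]-O)@C; print(q,x["p"],np.percentile(Q,[2,50,98],axis=0).round(3))
o=get_obs();print(o["t"],o["contact_force"].round(1)); print(finish_job())
E
```

```text
right_bracket 0.58 [[-0.032 -0.015  0.041]
 [-0.026  0.009  0.148]
 [-0.005  0.016  0.177]]
left_bracket 0.81 [[-0.055 -0.02   0.075]
 [-0.043 -0.018  0.172]
 [-0.003  0.016  0.205]]
29.7 [ 0.9  0.3 -0.4]
the job is handed in; nothing more can be done
None
```

View pics/w15.png

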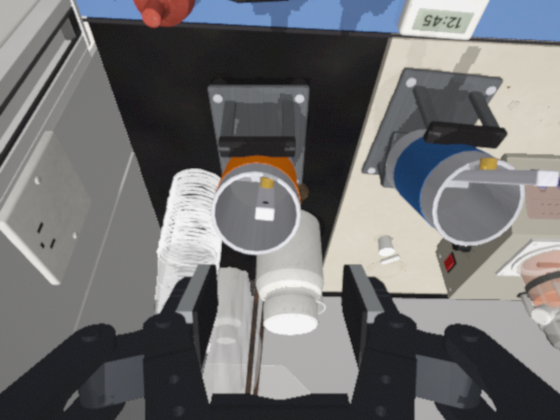

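Both brackets are in their canisters, foot down: the left-hand one in the blue-banded canister and the right-hand one in the orange-banded one. I handed the job in at about 29.7 s; no verdict was reported.

- **Touchdown:** I lowered each bracket until the wrist force rose. The blue filling was about 56 mm above the canister's underside and the orange about 25 mm. The highest force I read was about 7 N along the canister axis.
- **Release:** Before opening the fingers I leaned each bracket onto the low side of its canister, so it had almost no distance to tip.
- **Last checks:** In the final wrist picture both brackets lean on the low side and the gripper is clear, with the wrist force at its noise level. The foot positions are estimates: about 10 mm off the axis, about 57 mm up in blue and 25 mm up in orange. The foot undersides can't be seen.
- **Bystanders:** The arm never went near any of them. The timer, marker and pipette bulb still looked in place in a late scene picture. I did not measure any of them again.
- **Disagreements:**
    - One early wrist-depth fit of the blue canister was about 9 mm off. I rejected it after overlaying the rim in all three cameras.
    - In one late scene picture the network missed the left bracket, because the arm was hiding it. The wrist camera found it.

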